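# Count sample jars from a heated rack into trays

## Task

Switch the rack's heater off by sliding its control all the way to the zero end, then count exactly three sample jars from the red rack into every steel tray that is out, side by side on the tray floor and not stacked, leaving the other jars in their pockets. When the count is right, slide the heat control back to the heavy white mark so the remaining jars keep warm, and do not disturb the other things on the bench.

Things in the scene. Friction and masses are not known exactly. Their poses are not given: they have to be found in the camera images.
- table: the bench, its top at z = 0
- rack: fixed red plastic heated rack, 104 (its x) x 196 (its y) x 16 mm high, origin under its centre. Ten square pockets, 30 x 30 mm, floors 6 mm and rims 16 mm above the bench, in two rows of five: centres at x = -26 and +26 mm, y = -72, -36, 0, 36, 72 mm in its frame
- jar1: closed amber glass sample jar with a blue cap, a plain cylinder 24 mm in diameter and 28 mm high, 30 g. Origin at its CENTRE (14 mm above its underside), z along its axis. Starts upright in a rack pocket (all ten are alike and always present)
- jar2: closed amber glass sample jar with a blue cap, a plain cylinder 24 mm in diameter and 28 mm high, 30 g. Origin at its CENTRE (14 mm above its underside), z along its axis. Starts upright in a rack pocket (all ten are alike and always present)
- jar3: closed amber glass sample jar with a blue cap, a plain cylinder 24 mm in diameter and 28 mm high, 30 g. Origin at its CENTRE (14 mm above its underside), z along its axis. Starts upright in a rack pocket (all ten are alike and always present)
- jar4: closed amber glass sample jar with a blue cap, a plain cylinder 24 mm in diameter and 28 mm high, 30 g. Origin at its CENTRE (14 mm above its underside), z along its axis. Starts upright in a rack pocket (all ten are alike and always present)
- jar5: closed amber glass sample jar with a blue cap, a plain cylinder 24 mm in diameter and 28 mm high, 30 g. Origin at its CENTRE (14 mm above its underside), z along its axis. Starts upright in a rack pocket (all ten are alike and always present)
- jar6: closed amber glass sample jar with a blue cap, a plain cylinder 24 mm in diameter and 28 mm high, 30 g. Origin at its CENTRE (14 mm above its underside), z along its axis. Starts upright in a rack pocket (all ten are alike and always present)
- jar7: closed amber glass sample jar with a blue cap, a plain cylinder 24 mm in diameter and 28 mm high, 30 g. Origin at its CENTRE (14 mm above its underside), z along its axis. Starts upright in a rack pocket (all ten are alike and always present)
- jar8: closed amber glass sample jar with a blue cap, a plain cylinder 24 mm in diameter and 28 mm high, 30 g. Origin at its CENTRE (14 mm above its underside), z along its axis. Starts upright in a rack pocket (all ten are alike and always present)
- jar9: closed amber glass sample jar with a blue cap, a plain cylinder 24 mm in diameter and 28 mm high, 30 g. Origin at its CENTRE (14 mm above its underside), z along its axis. Starts upright in a rack pocket (all ten are alike and always present)
- jar10: closed amber glass sample jar with a blue cap, a plain cylinder 24 mm in diameter and 28 mm high, 30 g. Origin at its CENTRE (14 mm above its underside), z along its axis. Starts upright in a rack pocket (all ten are alike and always present)
- tray1: loose shallow square steel tray, 106 x 106 mm outside, walls 5 mm thick and 13 mm high, floor 5 mm thick, 0.3 kg; origin under its centre. Two or three such trays are out on the bench; an absent one reads None
- tray2: loose shallow square steel tray, 106 x 106 mm outside, walls 5 mm thick and 13 mm high, floor 5 mm thick, 0.3 kg; origin under its centre. Two or three such trays are out on the bench; an absent one reads None
- tray3: loose shallow square steel tray, 106 x 106 mm outside, walls 5 mm thick and 13 mm high, floor 5 mm thick, 0.3 kg; origin under its centre. Two or three such trays are out on the bench; an absent one reads None
- heat (a joint): heat control slider: 0 m = off (the end without the heavy tick), grows towards +y of the console, 0.12 m at the far end; stays where left, friction about 1.5 N. The heavy white tick line is at 0.080
- console: fixed grey control box of the rack's heater, 110 (x) x 200 (y) x 30 mm high, origin under its centre; the slider track (14 mm high, 40 mm wide, aluminium) runs along its y on top, with tick lines beside it every 20 mm: thin black ones, and one heavy white one, 4 mm wide, three times as long
- heat_top (a point): centre of the top face of the black slider grip, a block 28 mm (console x) x 20 mm (console y) and 40 mm high; about 85 mm above the bench
- heat_zero (a point): fixed point on the track's surface, beneath the grip's centre when the slider is at 0
- heat_mark (a point): fixed point on the track's surface in line with the heavy white tick line; the grip's centre is over it when the slider is at 0.080
- bluecap1: blue screw cap, 44 mm wide, 20 mm high, lying on the bench; bystander
- bluecap2: a second such blue screw cap; bystander
- spatula: steel lab spatula, 170 mm long, lying on the bench; bystander
- flask: amber glass reagent jar, 70 mm wide, 110 mm high, blue lid; bystander
Things that resemble listed ones, but are neither listed nor needed, are in the scene too. What is shaped like the jar7 but green is not meant.

How it is judged (in metres and radians):
On the way, in this order (a step that is already met when the one before it is completed fails the run):
1. heat control slid to the zero end (within 6 mm) (value of joint heat below 0.006 m), for 0.2 s.
2. with the heat still at zero (within 10 mm), every tray weighs on the bench as it does with exactly three jars in it, and every jar is down on a tray floor or a pocket floor (value of joint heat below 0.01 m and height (world z) of jar1 between 0.0155 and 0.0265 m and height (world z) of jar2 between 0.0155 and 0.0265 m and height (world z) of jar3 between 0.0155 and 0.0265 m and height (world z) of jar4 between 0.0155 and 0.0265 m and height (world z) of jar5 between 0.0155 and 0.0265 m and height (world z) of jar6 between 0.0155 and 0.0265 m and height (world z) of jar7 between 0.0155 and 0.0265 m and height (world z) of jar8 between 0.0155 and 0.0265 m and height (world z) of jar9 between 0.0155 and 0.0265 m and height (world z) of jar10 between 0.0155 and 0.0265 m and linear speed of each of jar1, jar2, jar3, jar4, jar5, jar6, jar7, jar8, jar9, jar10 below 0.03 m/s and contact force between tray1 and table between 3.68 and 3.97 N and contact force between tray2 and table between 3.68 and 3.97 N and contact force between tray3 and table between 3.68 and 3.97 N), for 0.3 s.
3. heat control slid to the heavy mark (within 7 mm) (value of joint heat between 0.073 and 0.087 m), for 0.2 s.
At the end, for the whole second after the job is handed in: Each tray out holds exactly three jars (told by its weight on the bench: 2.94 N empty plus 0.29 N a jar, so 3.68 to 3.97 N), every jar is down on a tray or pocket floor (centre 15.5 to 26.5 mm up), at rest, and the heat slider is within 7 mm of the heavy mark (all of step 3 and height (world z) of jar1 between 0.0155 and 0.0265 m and height (world z) of jar2 between 0.0155 and 0.0265 m and height (world z) of jar3 between 0.0155 and 0.0265 m and height (world z) of jar4 between 0.0155 and 0.0265 m and height (world z) of jar5 between 0.0155 and 0.0265 m and height (world z) of jar6 between 0.0155 and 0.0265 m and height (world z) of jar7 between 0.0155 and 0.0265 m and height (world z) of jar8 between 0.0155 and 0.0265 m and height (world z) of jar9 between 0.0155 and 0.0265 m and height (world z) of jar10 between 0.0155 and 0.0265 m and linear speed of each of jar1, jar2, jar3, jar4, jar5, jar6, jar7, jar8, jar9, jar10 below 0.03 m/s and contact force between tray1 and table between 3.68 and 3.97 N and contact force between tray2 and table between 3.68 and 3.97 N and contact force between tray3 and table between 3.68 and 3.97 N); the robot touches nothing.
It fails at once if a bystander (cap, spatula, reagent jar) is shoved more than 40 mm (distance of any of bluecap1, bluecap2, spatula, flask from where it was at the start of the episode above 0.04 m).
Of tray1, tray2, tray3 only 2 to 3 are there at a start; the rules pass over those that are not, and their reading is None.
At some moment in a run one of tray1, tray2, tray3 may be knocked a few centimetres aside while the robot is not near it.
Once in a run the grip may slacken for a moment while it holds something.
It also fails if it takes over 210 s, if anything falls off the work surface, if the arm or the gripper's body presses on something with over 40 N, if the wrist force passes 120 N, or if a joint passes its speed limit or range.

## Robot

A 6-joint arm with a two-finger parallel gripper is mounted at the origin on the work surface. World frame = base frame: x ahead of the robot, y to its left, z up, the work surface at z = 0. Lengths are in m, angles in degrees, forces in N, time in s.
With the tool pointing down it reaches from about 0.25 to 0.725 m from the base axis. Payload 9.7 kg.
Tool frame: the origin (TCP) lies midway between the tips of the shut fingers; the grasp point (between the pads) lies 19 mm behind it; z points along the fingers, y is the line along which they close (so a half turn about z gives the same grasp; the last joint's range is limited). The gripper opens to 85 mm and grips with 20 to 120 N. Pads are 22 mm wide; open, the fingers measure 114 mm over their backs; the gripper's body (76 mm by 85 mm) begins 54 mm behind the grasp point. The pads swing forward as they close: fully open they stand 13 mm farther back than shut.
Start: joints at [-76.146, 4.979, 10.078, 95.1, 0, 90], TCP at [0.132, -0.534, 0.231] pointing down, gripper open.
Joint ranges: [-179.16, 179.16], [-48.56, 103.87], [-65.8, 70.77], [-126.05, 130.52], [-82.76, 87.17], [-180, 180]. Speed limits (degrees/s): [127.2, 127.2, 147.25, 180, 180, 180].

## Interface

Orientations are given as [roll, pitch, yaw] about the fixed x, y, z axes, in that order (R = Rz(yaw) Ry(pitch) Rx(roll)).
In Python, from workcell import readout, imaging, bot, spotter gives the robot as it stands.
- The arm moves only by the shell command python3 -m jog 'ROWS' [FORCE]. ROWS is JSON, a list of rows, each an object with "rotation": the turn, a rotation vector about the world's x, y, z in degrees, a list of three; "translation": the shift along the world's x, y, z in mm, a list of three; "grip": the finger opening in mm, from 0 to 85.4. In form: [{"rotation": [wx, wy, wz], "translation": [dx, dy, dz], "grip": grip}, ...]. A call has 1 to 20 rows; each row is the pose to reach, as a shift and turn from the pose commanded when the call began; what a row does not reach only later rows make up. A row lasts 1/10 s, in which the tool goes at most 50 mm and 8.59 degrees, less where a joint would pass 70% of its speed; a pose out of reach is approached as far as the arm can. A call with a gripper value outside its range is refused whole. The fingers move at their own pace and stop on an object; FORCE is the grip in N (left out, the last holds). Time passes only in rows, so rows that repeat a pose let the fingers close. It gives the time, the measured TCP pose, the force, the opening and the grip force at its end, in the units of the state.
- readout.get_obs(): the state, without advancing time (a new reading comes with each control period).
- imaging.camera(name): name is "side" or "top"; returns (picture, depth): 400x640x3 uint8, red, green, blue; 400x640 float32, m along the optical axis (not along the pixel's ray), 0 where there is no reading.
- imaging.camera_info(name): a dict with "vertical_fov" (degrees; the focal length in pixels is half the picture's height over the tangent of half this angle, whatever the lens; pixels are square), "cx", "cy" (the principal point, pixels), "extrinsics" (4x4, takes a point from camera to world coordinates). Camera axes: x right, y down, z forward; pixel columns grow to the right and rows downward; lengths in m; the calibration is good to about 2 mm. A picture is of the moment at which its call begins. camera_info takes no time and is no camera call.
- bot.job_done(): hands the job in; it is judged then, once.
Trained networks look in the newest picture that a camera, given by its name, has taken for a name from the list of things; names that differ only in an ending like _2 or _b are one class to them, and where a whole thing is asked for, a point or a joint stands for the part that bears it (a point fixed in the world has none). Each returns a list of dicts, best first, with "confidence" (0 to 1); they miss things now and then, are a little off and sometimes report something else, mostly with a low value. They report only what shows in the picture. A call takes as long as a camera call. They do not tell look-alikes from the thing itself.
- spotter.spot_in(camera, target): "box" ([centre column, centre row, width, height] in pixels, round what is visible of it).
- spotter.mark_of(camera, target): "uv" ([column, row] in pixels: a listed point, or the origin of a listed thing).
The state is a dict: "time": time; "q": joint angles; "qd": joint speeds; "joint_efforts": joint torques, N m; "ee_pos": TCP position; "tcp_rot": TCP orientation; "wrist_force": force on the tool from outside, world axes, zero at the start; "torque": the same for the moment, N m; "opening": finger opening in m; "grasp_force": force on a finger pad.
Only numpy, scipy, OpenCV 4.12 (cv2) and the standard library are available. Lean on these libraries where they do the work, as an engineer would, in place of code of your own. Each camera call takes 0.05 s, during which the arm holds its last target. There are 200 camera calls.

## Working session

There is one attempt and no reset: what is moved stays moved. The work goes in short steps, Python scripts to look and compute and a shell command to move; the robot and the scene stay as the last step left them, time stands still between calls to the robot, and variables do not carry over. Pictures are saved under pics/ and viewed, at most 14 in all, crops included, and the job is handed in when it is done.

```bash
ls; mkdir -p pics; python3 - <<'E'
from workcell import readout, imaging
import cv2
for n in("top","side"):
    p,d=imaging.camera(n); cv2.imwrite(f"pics/{n}0.png",p[:,:,::-1])
    i=imaging.camera_info(n); print(n,i)
o=readout.get_obs(); print(o)
E
```

```text
pics
top {'vertical_fov': 43.23324969605976, 'cx': 322.49083821309966, 'cy': 200.71865301132254, 'extrinsics': array([[-0.02899741, -0.98716817,  0.15702915,  0.42318921],
       [-0.99952267,  0.03031074,  0.00597489, -0.0217178 ],
       [-0.01065789, -0.15678094, -0.98757589,  1.37991241],
       [ 0.        ,  0.        ,  0.        ,  1.        ]])}
side {'vertical_fov': 56.75786149476771, 'cx': 323.3014187515915, 'cy': 194.85451410720364, 'extrinsics': array([[ 0.66687956, -0.43557611,  0.60460326,  0.13258589],
       [-0.74489449, -0.41155487,  0.5251236 , -0.44476638],
       [ 0.02009612, -0.80055983, -0.59891577,  0.5929736 ],
       [ 0.        ,  0.        ,  0.        ,  1.        ]])}
{'time': 0.1, 'q': array([-7.61456653e+01,  5.00993191e+00,  1.00385657e+01,  9.51013626e+01,
        2.66197634e-04,  9.00004808e+01]), 'qd': array([ 0.02747662, -0.03447668,  0.05192554,  0.01577938,  0.0055596 ,
       -0.09311068]), 'joint_efforts': array([-1.03442289e-03, -5.21560979e+01,  4.65652907e+01,  1.60997780e-02,
        1.07110443e-04,  1.07196334e-05]), 'ee_pos': array([ 0.13164861, -0.53378586,  0.23063112]), 'tcp_rot': array([-1.79927271e+02, -2.65587160e-04,  1.38538536e+01]), 'wrist_force': array([ 0.0169319 , -0.23606036,  0.12328263]), 'torque': array([0.02965816, 0.02539563, 0.01876304]), 'grasp_force': 0.0, 'opening': 0.08530883444637587}
```

View pics/top0.png

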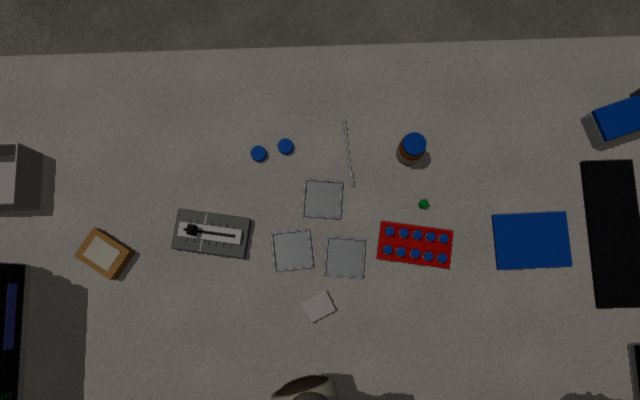

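View pics/side0.png

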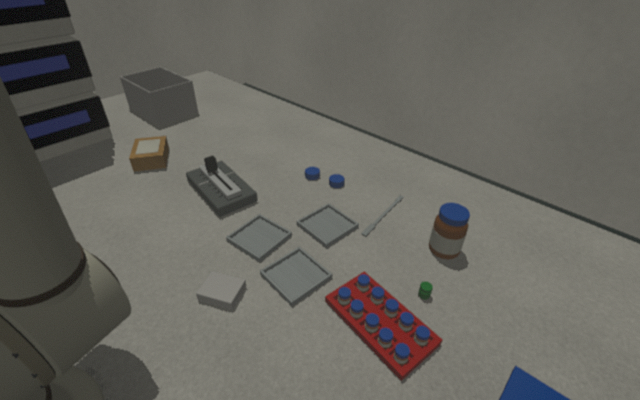

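The top view shows three trays near (324,199), (293,250) and (345,257), and the red rack at (415,245). The console is at (212,233) with its grip at about (191,230) and the heavy mark at about (204,232), so the zero end is to the right. The green decoy is at (424,204), and the white block at (319,306) isn't a tray.

```bash
cat >h.py <<'E'
import numpy as np, cv2
from workcell import readout, imaging, bot, spotter
class Cam:
    def __init__(s,n,shot=True):
        i=imaging.camera_info(n); s.n=n; s.T=i["extrinsics"]; s.f=200/np.tan(np.radians(i["vertical_fov"]/2)); s.c=np.array([i["cx"],i["cy"]])
        if shot: s.p,s.d=imaging.camera(n)
    def ray(s,uv):
        uv=np.atleast_2d(uv); r=np.c_[(uv-s.c)/s.f,np.ones(len(uv))]; return r@s.T[:3,:3].T
    def plane(s,uv,z):
        r=s.ray(uv); o=s.T[:3,3]; return (o+r*((z-o[2])/r[:,2])[:,None])
    def cloud(s):
        v,u=np.mgrid[:400,:640]; uv=np.c_[u.ravel(),v.ravel()]
        return (s.T[:3,3]+s.ray(uv)*s.d.reshape(-1,1)).reshape(400,640,3)
    def proj(s,P):
        q=(np.atleast_2d(P)-s.T[:3,3])@s.T[:3,:3]; return q[:,:2]/q[:,2:]*s.f+s.c
def tri(ca,ua,cb,ub):
    A=[];b=[]
    for c,u in((ca,ua),(cb,ub)):
        r=c.ray(u)[0]; r/=np.linalg.norm(r); M=np.eye(3)-np.outer(r,r); A.append(M); b.append(M@c.T[:3,3])
    x=np.linalg.lstsq(np.vstack(A),np.hstack(b),rcond=None)[0]
    return x
E
python3 - <<'E'
from h import *
np.set_printoptions(precision=4,suppress=True)
t=Cam("top"); s=Cam("side")
for n in("tray1","jar1","rack","console","heat_top","heat_zero","heat_mark","heat"):
    for c in(t,s):
        try: print(n,c.n,[(np.round(x["uv"],1).tolist(),round(x["confidence"],2)) for x in spotter.mark_of(c.n,n)])
        except Exception as e: print(n,e)
C=t.cloud(); S=s.cloud()
for nm,uv in dict(table=(330,230),rackrim=(416,245),tray=(324,199),tray2=(293,250),grip=(191,230),cap=(390,231)).items():
    print(nm,C[uv[1],uv[0]])
for nm,uv in dict(tray=(327,225),tray2=(259,237),tray3=(296,275),gripside=(211,160)).items(): print(nm,S[uv[1],uv[0]])
cv2.imwrite("pics/crop1.png",cv2.resize(t.p[170:290,160:470,::-1],None,fx=2.58,fy=2.58,interpolation=cv2.INTER_CUBIC))
# caps
hsv=cv2.cvtColor(t.p,cv2.COLOR_RGB2HSV)
for c,roi in((t,(370,215,460,275)),(s,(320,265,445,375))):
    hsv=cv2.cvtColor(c.p,cv2.COLOR_RGB2HSV); m=cv2.inRange(hsv,(100,100,30),(130,255,255))
    k=np.zeros_like(m); x0,y0,x1,y1=roi; k[y0:y1,x0:x1]=m[y0:y1,x0:x1]
    n,_,st,ce=cv2.connectedComponentsWithStats(k)
    print(c.n,[(np.round(ce[i],1).tolist(),int(st[i,4])) for i in range(1,n)])
    print(c.plane(ce[1:],0.034)[:,:2].tolist() if c is s else c.plane(ce[1:],0.034)[:,:2])
E
```

```text
tray1 top [([290.5, 248.0], 0.91), ([345.7, 259.3], 0.77)]
tray1 side [([294.9, 272.6], 0.95), ([257.8, 239.1], 0.81), ([329.8, 225.2], 0.6), ([362.7, 285.1], 0.35)]
jar1 top [([401.3, 231.2], 0.65), ([401.0, 253.4], 0.63), ([440.8, 238.4], 0.57), ([388.8, 248.8], 0.56), ([427.2, 256.0], 0.55), ([390.3, 231.7], 0.55), ([440.3, 258.5], 0.48), ([428.6, 237.7], 0.47), ([426.0, 201.8], 0.42), ([411.6, 252.8], 0.37)]
jar1 side [([391.1, 305.2], 0.78), ([381.1, 298.1], 0.72), ([383.3, 337.6], 0.7), ([425.5, 289.0], 0.63), ([371.3, 321.6], 0.61), ([357.3, 308.5], 0.61), ([409.8, 324.1], 0.57), ([343.5, 296.0], 0.52), ([419.1, 333.3], 0.5), ([398.2, 356.3], 0.48), ([361.5, 285.7], 0.47)]
rack top [([414.9, 243.3], 0.73), ([318.9, 271.6], 0.21)]
rack side [([378.3, 323.6], 0.81), ([228.3, 187.8], 0.25), ([391.9, 309.0], 0.22)]
console top [([212.8, 233.6], 0.68), ([391.5, 252.3], 0.56)]
console side [([220.4, 190.4], 0.65)]
heat_top top [([188.8, 224.2], 0.52), ([317.4, 271.1], 0.23)]
heat_top side [([208.8, 155.6], 0.56), ([212.4, 173.8], 0.46), ([441.8, 247.2], 0.45)]
heat_zero top [([228.2
[... 1035 characters left out ...]
809 -0.2894]
 [ 0.4753 -0.3254]]
side [([363.4, 279.5], 85), ([344.1, 292.3], 95), ([377.5, 292.1], 99), ([391.5, 304.7], 108), ([356.7, 305.2], 111), ([406.6, 318.2], 120), ([371.9, 319.3], 119), ([422.5, 332.1], 131), ([385.5, 334.3], 134), ([402.0, 350.1], 147)]
[[0.5462947967016915, -0.19368605028954616], [0.497262016424522, -0.18552195202197286], [0.5402503492179527, -0.2312624751933676], [0.5341651334198643, -0.2663717667497984], [0.49026859043954363, -0.22053959404292478], [0.52826328070533, -0.3017874014321352], [0.4850581375245508, -0.2581667737790315], [0.5228543497414134, -0.3361549413173198], [0.47691829100834526, -0.2921026626579353], [0.47131208031290084, -0.32802640004244377]]
```

View pics/crop1.png

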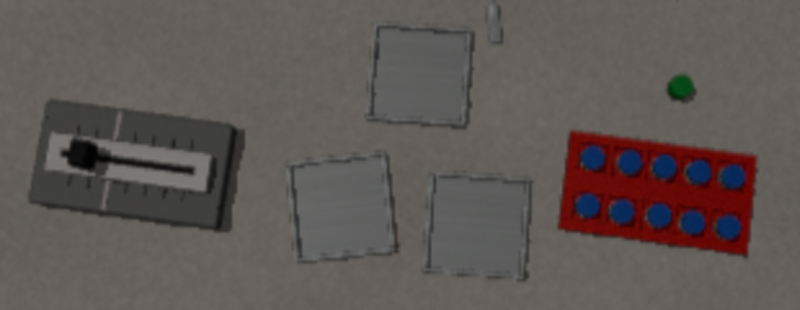

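The crop confirms the earlier reading: ten jars, three real trays, the grip just beyond the heavy mark, and the zero end on the right. Next I'll fit the poses of the rack, trays and console.

```bash
cat >>h.py <<'E'
from scipy.optimize import minimize, least_squares
def rect_in(P,x,y,a):
    c,s=np.cos(a),np.sin(a); d=P[...,:2]-[x,y]; return d[...,0]*c+d[...,1]*s, -d[...,0]*s+d[...,1]*c
def tray_fit(cam,g,R=.085):
    """image-plane rim (dark edge) + depth height fit near guess g=(x,y,yaw)"""
    C=cam.cloud(); P=C[(np.hypot(C[...,0]-g[0],C[...,1]-g[1])<R)&(C[...,2]<.05)&(C[...,2]>-.02)]
    def cost(p):
        u,v=rect_in(P,*p); m=np.maximum(abs(u),abs(v))
        sg=lambda e:1/(1+np.exp((m-e)/.0012))
        h=13*sg(.053)-8*sg(.048); z=P[:,2]*1000; r=z-h; r=np.clip(r-np.median(r),-8,8); return (r**2).mean()
    best=min((minimize(cost,[g[0],g[1],a],method="Nelder-Mead",options=dict(initial_simplex=[[g[0],g[1],a],[g[0]+.01,g[1],a],[g[0],g[1]+.01,a],[g[0],g[1],a+.2]])) for a in np.radians([-30,-15,0,15,30])),key=lambda r:r.fun)
    x=best.x; return x[0],x[1],(np.degrees(x[2])+45)%90-45,best.fun
def trays(cams,gs):
    out=[]
    for g in gs: out.append([tray_fit(c,g) for c in cams])
    return out
E
python3 - <<'E'
from h import *
np.set_printoptions(precision=4,suppress=True)
t=Cam("top"); s=Cam("side")
for r in trays((t,s),[(.645,-.017,0),(.507,.070,0),(.484,-.073,0)]): print(np.array(r))
print("zero",tri(t,(228.2,232.5),s,(227.7,185.6)),"mark",tri(t,(202.8,232.1),s,(213.6,173.7)))
for c in(t,s):
    C=c.cloud(); near=(np.hypot(C[...,0]-.56,C[...,1]-.28)<.13)
    g=near&(C[...,2]>.078); P=C[g]; print("griptop",len(P),np.median(P,0),P.min(0),P.max(0))
    b=near&(C[...,2]>.02)&(C[...,2]<.06); xy=(C[b][:,:2]*1000).astype(np.float32); print("console",cv2.minAreaRect(xy))
    gr=cv2.cvtColor(c.p,cv2.COLOR_RGB2GRAY); m=near&(C[...,2]>.022)&(C[...,2]<.037)&(gr>110)
    n,_,st,ce=cv2.connectedComponentsWithStats(m.astype(np.uint8)); 
    for i in range(1,n):
        if st[i,4]>4: print("tick",c.n,st[i],c.plane(ce[i],.03)[0])
u=np.array([[389.6,230.7],[403.8,232.4],[417.2,234.2],[430.5,236.1],[443.8,238.],[387.3,249.1],[400.9,251.5],[415.2,253.],[428.3,255.8],[442,257.6]])
v=np.array([[363.4,279.5],[377.5,292.1],[391.5,304.7],[406.6,318.2],[422.5,332.1],[344.1,292.3],[356.7,305.2],[371.9,319.3],[385.5,334.3],[402,350.1]])
print("jar heights",[round(tri(t,a,s,b)[2],4) for a,b in zip(u,v)])
L=np.array([[x,y] for x in(26,-26) for y in(72,36,0,-36,-72)])/1000
for nm,X in(("top",t.plane(u,.034)),("side",s.plane(v,.032))):
    f=lambda p:(L@np.array([[np.cos(p[2]),np.sin(p[2])],[-np.sin(p[2]),np.cos(p[2])]])+p[:2]-X[:,:2]).ravel()
    r=least_squares(f,[.51,-.26,-.16]); print(nm,r.x[:2],np.degrees(r.x[2]),abs(r.fun).max())
    C=(t if nm=="top" else s).cloud(); Z=[np.median(C[int(b)-1:int(b)+2,int(a)-1:int(a)+2,2]) for a,b in(u if nm=="top" else v)]; print(np.array(Z))
    c=t if nm=="top" else s
    hsv=cv2.cvtColor(c.p,cv2.COLOR_RGB2HSV); m=(cv2.inRange(hsv,(0,150,40),(8,255,255))>0)&(np.hypot(C[...,0]-.51,C[...,1]+.26)<.14)
    vv,uu=np.nonzero(m); print("rack",cv2.minAreaRect((c.plane(np.c_[uu,vv],.014)[:,:2]*1000).astype(np.float32)), np.median(C[m][:,2]))
E
```

```text
[[ 0.6489 -0.0122 -5.7732  9.7734]
 [ 0.6464 -0.0131 -5.7505  5.1025]]
[[ 0.51    0.0744  4.2999 10.0067]
 [ 0.5078  0.073   4.6757  4.6757]]
[[ 0.4871 -0.0679 -5.9012  9.8074]
 [ 0.4849 -0.069  -5.8341  4.1954]]
zero [0.5551 0.2421 0.0401] mark [0.5585 0.3084 0.0445]
griptop 85 [0.5658 0.3297 0.085 ] [0.5527 0.319  0.0782] [0.5789 0.3409 0.0916]
console ((560.404541015625, 290.8274230957031), (202.7345733642578, 110.4540786743164), 80.43472290039062)
griptop 56 [0.5614 0.3254 0.0832] [0.5493 0.3185 0.0782] [0.577  0.3411 0.0856]
console ((556.6033935546875, 287.19415283203125), (202.45108032226562, 110.7214584350586), 80.48342895507812)
jar heights [np.float64(0.0279), np.float64(0.0271), np.float64(0.027), np.float64(0.0267), np.float64(0.0277), np.float64(0.027), np.float64(0.0278), np.float64(0.0274), np.float64(0.0275), np.float64(0.0273)]
top [ 0.5136 -0.2583] -10.018999828782523 0.001519561777446471
[0.0374 0.0366 0.0343 0.0355 0.0336 0.0357 0.0348 0.0346 0.0339 0.0339]
rack ((514.079833984375, -258.5401611328125), (196.40133666992188, 103.15392303466797), 80.42520904541016) 0.016636660209452536
side [ 0.5106 -0.2607] -9.924347900029488 0.0015236044072917954
[0.0339 0.0335 0.0338 0.0339 0.0347 0.0342 0.0343 0.0338 0.0344 0.0341]
rack ((511.1843566894531, -261.03448486328125), (195.8921356201172, 103.13131713867188), 80.51860809326172) 0.015952927980882325
```

```bash
python3 - <<'E'
from h import *
a=np.radians(-9.55); X=np.array([np.cos(a),np.sin(a)]); Y=np.array([-X[1],X[0]])
for n,o in(("top",(.5604,.2908)),("side",(.5566,.2872))):
    c=Cam(n); g=cv2.cvtColor(c.p,cv2.COLOR_RGB2GRAY).astype(np.float32)
    ys=np.arange(-95,96,2)/1000
    pr=[]
    for x in (list(range(-44,-23,2))+list(range(25,46,2))):
        P=np.array(o)+x/1000*X+ys[:,None]*Y; uv=c.proj(np.c_[P,np.full(len(P),.03)]).astype(np.float32)
        pr.append(cv2.remap(g,uv[:,0].copy(),uv[:,1].copy(),cv2.INTER_LINEAR).ravel())
    pr=np.array(pr)
    for nm,q in(("x-",pr[:11]),("x+",pr[11:])):
        m=np.median(q,0); b=m-np.median(m); k=b>0.5*b.max(); print(n,nm,"mark y",(ys[k]*b[k]).sum()/b[k].sum(),"dark",[(int(ys[i]*1000),int(b[i])) for i in range(1,len(ys)-1) if b[i]<b[i-1] and b[i]<=b[i+1] and b[i]<-3], int(b.max()))
E
```

```text
top x- mark y 0.0200777065767285 dark [(-41, -4), (39, -3)] 31
top x+ mark y 0.020007967441496438 dark [] 31
side x- mark y 0.03192962838623041 dark [] 20
side x+ mark y 0.022156928389724394 dark [] 15
```

```bash
python3 -m jog '[{"rotation":[0,0,-8],"translation":[22,43,0],"grip":45},{"rotation":[0,0,-16],"translation":[44,86,0],"grip":45},{"rotation":[0,0,-23.4],"translation":[65,129,0],"grip":45},{"rotation":[0,0,-23.4],"translation":[87,172,-10],"grip":45},{"rotation":[0,0,-23.4],"translation":[108,215,-20],"grip":45},{"rotation":[0,0,-23.4],"translation":[130,258,-30],"grip":45},{"rotation":[0,0,-23.4],"translation":[152,301,-40],"grip":45},{"rotation":[0,0,-23.4],"translation":[174,344,-50],"grip":45},{"rotation":[0,0,-23.4],"translation":[195,387,-50],"grip":45},{"rotation":[0,0,-23.4],"translation":[217,430,-50],"grip":45},{"rotation":[0,0,-23.4],"translation":[238,473,-50],"grip":45},{"rotation":[0,0,-23.4],"translation":[260,516,-50],"grip":45},{"rotation":[0,0,-23.4],"translation":[282,560,-50],"grip":45},{"rotation":[0,0,-23.4],"translation":[304,603,-50],"grip":45},{"rotation":[0,0,-23.4],"translation":[325,646,-50],"grip":45},{"rotation":[0,0,-23.4],"translation":[347,689,-50],"grip":45},{"rotation":[0,0,-23.4],"translation":[368,732,-50],"grip":45},{"rotation":[0,0,-23.4],"translation":[390,775,-50],"grip":45},{"rotation":[0,0,-23.4],"translation":[412,818,-50],"grip":45},{"rotation":[0,0,-23.4],"translation":[432,861,-50],"grip":45}]' 30
```

```text
time: 3.1
ee_pos: [0.4665, -0.0383, 0.1813]
tcp_rot: [-177.9, 0.1, -5.9]
wrist_force: [0.2, 1.0, 0.3]
opening: 0.0448
grasp_force: 0.0
```

```bash
python3 -m jog '[{"rotation":[0,0,0],"translation":[0,0,0],"grip":45}]'
```

```text
time: 3.2
ee_pos: [0.4666, -0.0381, 0.1811]
tcp_rot: [-177.9, 0.1, -5.9]
wrist_force: [0.3, -0.3, 0.3]
opening: 0.0448
grasp_force: 0.0
```

```bash
cat >>h.py <<'E'
from scipy.spatial.transform import Rotation as Ro
def go(*targets):
    o=readout.get_obs(); p=o["ee_pos"]; R=Ro.from_euler("xyz",o["tcp_rot"],degrees=True)
    for x,y,z,yaw in targets:
        w=(Ro.from_euler("xyz",[180,0,yaw],degrees=True)*R.inv()).as_rotvec(degrees=True)
        print("d",np.round((np.array([x,y,z])-p)*1000,1).tolist(),"w",np.round(w,1).tolist())
E
python3 -c "
from h import *
go((.5636,.3275,.13,-9.5),(.5636,.3275,.06,-9.5))"
```

```text
d [97.0, 365.6, -51.1] w [-2.1, 0.2, -3.6]
d [97.0, 365.6, -121.1] w [-2.1, 0.2, -3.6]
```

```bash
python3 -m jog '[{"rotation":[-2.1,0.2,-3.6],"translation":[8,30,-10],"grip":45},{"rotation":[-2.1,0.2,-3.6],"translation":[16,60,-20],"grip":45},{"rotation":[-2.1,0.2,-3.6],"translation":[24,90,-30],"grip":45},{"rotation":[-2.1,0.2,-3.6],"translation":[32,120,-40],"grip":45},{"rotation":[-2.1,0.2,-3.6],"translation":[40,150,-51],"grip":45},{"rotation":[-2.1,0.2,-3.6],"translation":[48,180,-51],"grip":45},{"rotation":[-2.1,0.2,-3.6],"translation":[56,210,-51],"grip":45},{"rotation":[-2.1,0.2,-3.6],"translation":[64,240,-51],"grip":45},{"rotation":[-2.1,0.2,-3.6],"translation":[72,270,-51],"grip":45},{"rotation":[-2.1,0.2,-3.6],"translation":[80,300,-51],"grip":45},{"rotation":[-2.1,0.2,-3.6],"translation":[88,330,-51],"grip":45},{"rotation":[-2.1,0.2,-3.6],"translation":[97,365.6,-51],"grip":45},{"rotation":[-2.1,0.2,-3.6],"translation":[97,365.6,-51],"grip":45},{"rotation":[-2.1,0.2,-3.6],"translation":[97,365.6,-51],"grip":45}]' 30; python3 -c "
from h import *
go((.5636,.3275,.13,-9.5),(.5636,.3275,.06,-9.5))"
```

```text
time: 4.6
ee_pos: [0.5123, -0.038, 0.1327]
tcp_rot: [-177.9, 0.1, -5.4]
wrist_force: [-0.5, 0.2, -0.6]
opening: 0.0454
grasp_force: 0.0
d [51.3, 365.5, -2.7] w [-2.1, 0.2, -4.1]
d [51.3, 365.5, -72.7] w [-2.1, 0.2, -4.1]
```

```bash
python3 -c "
from h import *
o=readout.get_obs(); print(o['q'],o['wrist_force'],o['joint_efforts'])"
```

```text
[ -5.41856162  -0.78345691  -6.77184718  84.06546607   2.12040256
 179.94412099] [-0.49952183  0.24932135 -0.57183029] [-3.12978693e-02 -4.65937829e+01  4.68000662e+01  1.50798645e-02
  1.19731422e-01  1.15954233e-06]
```

```bash
python3 -m jog '[{"rotation":[0,0,8.5],"translation":[3,18,0],"grip":45},{"rotation":[0,0,17],"translation":[6,36,0],"grip":45},{"rotation":[0,0,25.5],"translation":[8,54,0],"grip":45},{"rotation":[0,0,34],"translation":[10,72,0],"grip":45},{"rotation":[0,0,42.5],"translation":[13,90,0],"grip":45},{"rotation":[0,0,51],"translation":[15,108,0],"grip":45},{"rotation":[0,0,59.5],"translation":[18,126,0],"grip":45},{"rotation":[0,0,68],"translation":[20,144,0],"grip":45},{"rotation":[0,0,76.5],"translation":[23,162,0],"grip":45},{"rotation":[0,0,85],"translation":[25,180,0],"grip":45},{"rotation":[0,0,93.5],"translation":[28,198,0],"grip":45},{"rotation":[0,0,102],"translation":[30,216,0],"grip":45},{"rotation":[0,0,110.5],"translation":[33,234,0],"grip":45},{"rotation":[0,0,119],"translation":[35,252,0],"grip":45},{"rotation":[0,0,127.5],"translation":[38,270,0],"grip":45},{"rotation":[0,0,136],"translation":[40,288,0],"grip":45},{"rotation":[0,0,144.5],"translation":[43,306,0],"grip":45},{"rotation":[0,0,153],"translation":[45,324,0],"grip":45},{"rotation":[0,0,161.5],"translation":[48,342,0],"grip":45},{"rotation":[0,0,170],"translation":[51,365,0],"grip":45}]' 30; python3 -c "
from h import *
go((.5636,.3275,.13,170.5),(.5636,.3275,.06,170.5),(.5636-.0162,.3275-.0967,.06,170.5))"
```

```text
time: 6.6
ee_pos: [0.5632, 0.3275, 0.1327]
tcp_rot: [-177.9, 0.1, 165.0]
wrist_force: [0.3, 0.3, -0.2]
opening: 0.045
grasp_force: 0.0
d [0.4, -0.0, -2.7] w [2.1, -0.4, 5.5]
d [0.4, -0.0, -72.7] w [2.1, -0.4, 5.5]
d [-15.8, -96.7, -72.7] w [2.1, -0.4, 5.5]
```

```bash
python3 -m jog '[{"rotation":[2.1,-0.4,5.5],"translation":[0,0,-20],"grip":45},{"rotation":[2.1,-0.4,5.5],"translation":[0,0,-55],"grip":45},{"rotation":[2.1,-0.4,5.5],"translation":[0,0,-73],"grip":45},{"rotation":[2.1,-0.4,5.5],"translation":[0,0,-73],"grip":15},{"rotation":[2.1,-0.4,5.5],"translation":[0,0,-73],"grip":15},{"rotation":[2.1,-0.4,5.5],"translation":[0,0,-73],"grip":15},{"rotation":[2.1,-0.4,5.5],"translation":[0,0,-73],"grip":15}]' 30; python3 -m jog '[{"rotation":[0,0,0],"translation":[-4,-24,0],"grip":15},{"rotation":[0,0,0],"translation":[-8,-48,0],"grip":15},{"rotation":[0,0,0],"translation":[-12,-72,0],"grip":15},{"rotation":[0,0,0],"translation":[-15,-90,0],"grip":15},{"rotation":[0,0,0],"translation":[-16,-96.5,0],"grip":15},{"rotation":[0,0,0],"translation":[-16,-96.5,0],"grip":15},{"rotation":[0,0,0],"translation":[-16,-96.5,0],"grip":15}]'
```

```text
time: 7.3
ee_pos: [0.5628, 0.327, 0.0597]
tcp_rot: [-180.0, -0.1, 170.1]
wrist_force: [-1.2, 0.2, -9.5]
opening: 0.0194
grasp_force: 33.7
time: 8.0
ee_pos: [0.5465, 0.2305, 0.0598]
tcp_rot: [-180.0, -0.1, 170.1]
wrist_force: [-5.0, -0.5, -8.3]
opening: 0.0193
grasp_force: 34.0
```

```bash
python3 -m jog '[{"rotation":[0,0,0],"translation":[-0.3,-1.5,0],"grip":15},{"rotation":[0,0,0],"translation":[-0.5,-3,0],"grip":15},{"rotation":[0,0,0],"translation":[-0.5,-3,0],"grip":15},{"rotation":[0,0,0],"translation":[-0.5,-3,0],"grip":15}]'
```

```text
time: 8.4
ee_pos: [0.5465, 0.2302, 0.0598]
tcp_rot: [179.7, -0.1, 170.3]
wrist_force: [-2.1, 13.2, -13.7]
opening: 0.0194
grasp_force: 33.5
```

```bash
cat >>h.py <<'E'
def fr(o,a,p): a=np.radians(a); return np.array(o)+np.array([[np.cos(a),-np.sin(a)],[np.sin(a),np.cos(a)]])@np.array(p)
JAR={k:fr((.5125,-.2598),-9.6,(x,y)) for k,(x,y) in {f"{r}{i}":((26 if r=="f" else -26)/1000,(72-36*i)/1000) for r in "fn" for i in range(5)}.items()}
def slots(x,y,a): return [fr((x,y),a,(0,v)) for v in(.03,0,-.03)]
E
python3 -m jog '[{"rotation":[0,0,0],"translation":[0,3,0],"grip":15},{"rotation":[0,0,0],"translation":[0,3,0],"grip":45},{"rotation":[0,0,0],"translation":[0,3,0],"grip":45},{"rotation":[0,0,0],"translation":[0,3,0],"grip":45},{"rotation":[0,0,0],"translation":[0,3,45],"grip":45},{"rotation":[0,0,0],"translation":[0,3,80],"grip":45}]'
python3 -c "
from h import *
for k,v in JAR.items(): print(k,np.round(v,4))
for t in((.6477,-.0127,-5.8),(.509,.0737,4.5),(.486,-.0685,-5.9)): print(np.round(slots(*t),4).tolist())
x,y=JAR['f0']; go((x,y,.09,80.4),(x,y,.019,80.4))"
```

```text
time: 9.0
ee_pos: [0.5466, 0.2302, 0.1416]
tcp_rot: [180.0, 0.0, 170.1]
wrist_force: [0.8, 0.9, 0.8]
opening: 0.0448
grasp_force: 0.0
f0 [ 0.5501 -0.1931]
f1 [ 0.5441 -0.2286]
f2 [ 0.5381 -0.2641]
f3 [ 0.5321 -0.2996]
f4 [ 0.5261 -0.3351]
n0 [ 0.4989 -0.1845]
n1 [ 0.4929 -0.22  ]
n2 [ 0.4869 -0.2555]
n3 [ 0.4809 -0.291 ]
n4 [ 0.4749 -0.3265]
[[0.6507, 0.0171], [0.6477, -0.0127], [0.6447, -0.0425]]
[[0.5066, 0.1036], [0.509, 0.0737], [0.5114, 0.0438]]
[[0.4891, -0.0387], [0.486, -0.0685], [0.4829, -0.0983]]
d [3.5, -423.4, -51.6] w [0.0, 0.0, -89.7]
d [3.5, -423.4, -122.6] w [0.0, 0.0, -89.7]
```

```bash
python3 -m jog '[{"rotation":[0,0,-8],"translation":[0,-35,0],"grip":38},{"rotation":[0,0,-16],"translation":[0,-70,0],"grip":38},{"rotation":[0,0,-24],"translation":[0,-105,-10],"grip":38},{"rotation":[0,0,-32],"translation":[1,-140,-20],"grip":38},{"rotation":[0,0,-40],"translation":[1,-175,-30],"grip":38},{"rotation":[0,0,-48],"translation":[1,-210,-40],"grip":38},{"rotation":[0,0,-56],"translation":[2,-245,-51],"grip":38},{"rotation":[0,0,-64],"translation":[2,-280,-51],"grip":38},{"rotation":[0,0,-72],"translation":[3,-315,-51],"grip":38},{"rotation":[0,0,-80],"translation":[3,-350,-51],"grip":38},{"rotation":[0,0,-86],"translation":[3.5,-385,-51],"grip":38},{"rotation":[0,0,-89.7],"translation":[3.5,-423.4,-51],"grip":38},{"rotation":[0,0,-89.7],"translation":[3.5,-423.4,-51],"grip":38},{"rotation":[0,0,-89.7],"translation":[3.5,-423.4,-51],"grip":38}]'; python3 - <<'E'
from h import *
t=Cam("top",True); s=Cam("side")
cv2.imwrite("pics/a1.png",np.vstack([cv2.resize(t.p[190:290,340:500,::-1],(640,400)),]))
cv2.imwrite("pics/a2.png",cv2.resize(s.p[200:400,300:500,::-1],(560,560)))
x,y=JAR['f0']; go((x,y,.09,80.4),(x,y,.019,80.4))
E
```

```text
time: 10.4
ee_pos: [0.5501, -0.194, 0.0892]
tcp_rot: [179.9, -0.0, 80.3]
wrist_force: [0.1, 0.2, 0.2]
opening: 0.038
grasp_force: 0.0
d [-0.0, -0.7, 0.9] w [-0.0, 0.1, -0.1]
d [-0.0, -0.7, -70.1] w [-0.0, 0.1, -0.1]
```

View pics/a2.png

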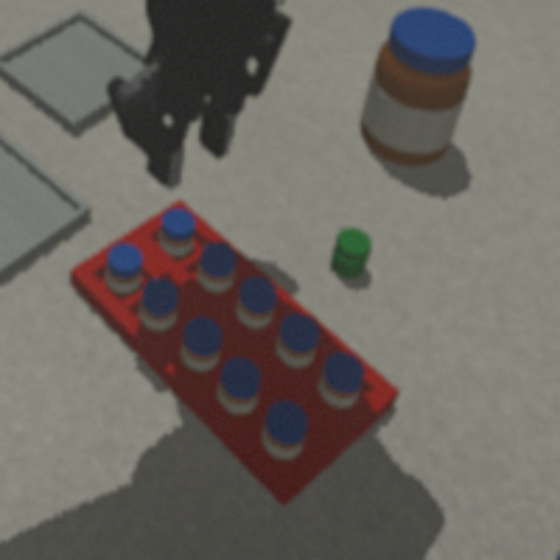

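The side crop shows the fingers straddling the first far-row jar, clear of the green decoy. I'll descend, grip and lift.

```bash
python3 -m jog '[{"rotation":[0,0,0],"translation":[0,0.5,-35],"grip":38},{"rotation":[0,0,0],"translation":[0,0.5,-60],"grip":38},{"rotation":[0,0,0],"translation":[0,0.5,-69],"grip":38},{"rotation":[0,0,0],"translation":[0,0.5,-69],"grip":18},{"rotation":[0,0,0],"translation":[0,0.5,-69],"grip":18},{"rotation":[0,0,0],"translation":[0,0.5,-69],"grip":18},{"rotation":[0,0,0],"translation":[0,0.5,-69],"grip":18}]' 40;  python3 -m jog '[{"rotation":[0,0,0],"translation":[0,0,25],"grip":18},{"rotation":[0,0,0],"translation":[0,0,60],"grip":18},{"rotation":[0,0,0],"translation":[0,0,60],"grip":18}]'
python3 -c "
from h import *
go((.4829,-.0983,.08,84.1),(.4829,-.0983,.02,84.1))"
```

```text
time: 11.2
ee_pos: [0.5507, -0.1925, 0.021]
tcp_rot: [179.9, 0.0, 80.4]
wrist_force: [0.4, -0.2, -0.7]
opening: 0.0219
grasp_force: 39.1
time: 11.5
ee_pos: [0.5524, -0.1933, 0.0854]
tcp_rot: [179.5, 0.1, 80.4]
wrist_force: [0.5, -0.7, 1.5]
opening: 0.0222
grasp_force: 39.3
d [-69.5, 95.0, -5.4] w [0.1, 0.5, 3.7]
d [-69.5, 95.0, -65.4] w [0.1, 0.5, 3.7]
```

```bash
sed -i 's/(C\[...,2\]<.05)/(C[...,2]<.022)/' h.py; cat >trk.py <<'E'
from h import *
cs=(Cam("top"),Cam("side"))
for g in[(.6477,-.0127),(.509,.0737),(.486,-.0685)]:
    print(" ".join("(%.4f %.4f %.1f |%.1f)"%tray_fit(c,g) for c in cs))
E
python3 trk.py; python3 -m jog '[{"rotation":[0,0,1],"translation":[-17,24,0],"grip":18},{"rotation":[0,0,2],"translation":[-35,48,0],"grip":18},{"rotation":[0,0,3],"translation":[-52,72,0],"grip":18},{"rotation":[0.1,0.5,3.7],"translation":[-69.5,95,-5],"grip":18},{"rotation":[0.1,0.5,3.7],"translation":[-69.5,95,-5],"grip":18},{"rotation":[0.1,0.5,3.7],"translation":[-69.5,95,-5],"grip":18}]'
python3 -c "
from h import *
s=Cam('side'); cv2.imwrite('pics/b1.png',cv2.resize(s.p[150:350,200:440,::-1],(720,600)))
x,y=JAR['f1']
go((.4829,-.0983,.0205,84.1),(x,y,.09,80.4),(x,y,.0205,80.4))"
```

```text
(0.6486 -0.0120 -5.9 |10.2) (0.6463 -0.0133 -6.0 |5.0)
(0.5099 0.0744 4.5 |9.5) (0.5077 0.0730 4.7 |4.8)
(0.4871 -0.0677 -5.8 |9.5) (0.4850 -0.0690 -5.9 |4.1)
time: 12.2
ee_pos: [0.4803, -0.0971, 0.0742]
tcp_rot: [-179.5, -0.0, 84.2]
wrist_force: [-0.3, -0.6, 0.1]
opening: 0.0223
grasp_force: 39.4
d [2.2, -0.7, -53.9] w [-0.1, -0.5, -0.0]
d [63.5, -131.1, 15.6] w [-0.1, -0.5, -3.7]
d [63.5, -131.1, -53.9] w [-0.1, -0.5, -3.7]
```

View pics/b1.png

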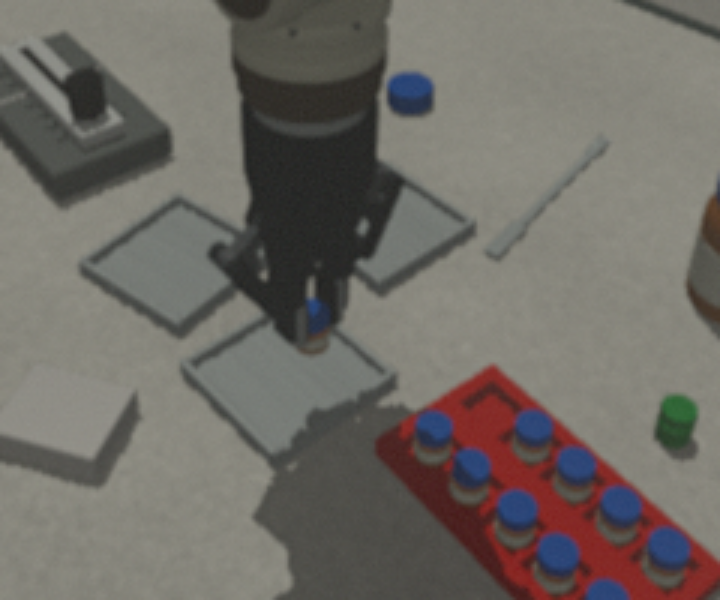

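The side view shows the jar held upright over tray 3, with the slider at the far zero end. I'll place this jar and take the next.

```bash
python3 -m jog '[{"rotation":[-0.1,-0.5,0],"translation":[2.2,-0.7,-28],"grip":18},{"rotation":[-0.1,-0.5,0],"translation":[2.2,-0.7,-48],"grip":18},{"rotation":[-0.1,-0.5,0],"translation":[2.2,-0.7,-54],"grip":18},{"rotation":[-0.1,-0.5,0],"translation":[2.2,-0.7,-54],"grip":18},{"rotation":[-0.1,-0.5,0],"translation":[2.2,-0.7,-54],"grip":38},{"rotation":[-0.1,-0.5,0],"translation":[2.2,-0.7,-54],"grip":38},{"rotation":[-0.1,-0.5,0],"translation":[2.2,-0.7,-54],"grip":38},{"rotation":[-0.1,-0.5,0],"translation":[2.2,-0.7,-25],"grip":38},{"rotation":[-0.1,-0.5,0],"translation":[2.2,-0.7,10],"grip":38},{"rotation":[-0.1,-0.5,-1],"translation":[18,-33,15],"grip":38},{"rotation":[-0.1,-0.5,-2],"translation":[33,-66,15],"grip":38},{"rotation":[-0.1,-0.5,-3],"translation":[48,-99,15],"grip":38},{"rotation":[-0.1,-0.5,-3.7],"translation":[63.5,-131,15],"grip":38},{"rotation":[-0.1,-0.5,-3.7],"translation":[63.5,-131,15],"grip":38}]'
python3 trk.py;python3 -c "
from h import *
x,y=JAR['f1']
go((x,y,.09,80.4),(x,y,.0205,80.4))"
```

```text
time: 13.65
ee_pos: [0.5452, -0.2316, 0.0895]
tcp_rot: [179.9, 0.0, 80.3]
wrist_force: [-0.0, 0.6, -0.7]
opening: 0.0378
grasp_force: 0.0
(0.6487 -0.0121 -5.7 |10.2) (0.6466 -0.0133 -5.4 |5.2)
(0.5100 0.0743 4.7 |10.0) (0.5079 0.0729 4.6 |5.1)
(0.4870 -0.0679 -5.9 |10.0) (0.4850 -0.0691 -5.7 |5.2)
d [0.1, 0.3, 0.3] w [-0.0, -0.0, 0.0]
d [0.1, 0.3, -69.2] w [-0.0, -0.0, 0.0]
```

```bash
python3 -m jog '[{"rotation":[0,0,0],"translation":[0,0.3,-35],"grip":38},{"rotation":[0,0,0],"translation":[0,0.3,-60],"grip":38},{"rotation":[0,0,0],"translation":[0,0.3,-69],"grip":38},{"rotation":[0,0,0],"translation":[0,0.3,-69],"grip":18},{"rotation":[0,0,0],"translation":[0,0.3,-69],"grip":18},{"rotation":[0,0,0],"translation":[0,0.3,-69],"grip":18},{"rotation":[0,0,0],"translation":[0,0.3,-69],"grip":18},{"rotation":[0,0,0],"translation":[0,0.3,-45],"grip":18},{"rotation":[0,0,0],"translation":[0,0.3,-15],"grip":18},{"rotation":[0,0,1],"translation":[-12,32,-15],"grip":18},{"rotation":[0,0,2],"translation":[-24,64,-15],"grip":18},{"rotation":[0,0,3],"translation":[-36,96,-15],"grip":18},{"rotation":[0,0,3.7],"translation":[-48,128,-15],"grip":18},{"rotation":[0,0,3.7],"translation":[-59,160,-15],"grip":18},{"rotation":[0,0,3.7],"translation":[-59,160,-15],"grip":18},{"rotation":[0,0,3.7],"translation":[-59,160,-15],"grip":18}]'
python3 -c "
from h import *
x,y=JAR['f2']
go((.486,-.0685,.0205,84.1),(x,y,.09,80.4))
s=Cam('side'); cv2.imwrite('pics/b2.png',cv2.resize(s.p[200:400,200:440,::-1],(720,600)))"
```

```text
time: 15.35
ee_pos: [0.4854, -0.068, 0.0756]
tcp_rot: [179.9, 0.0, 84.2]
wrist_force: [-0.4, -0.3, 0.4]
opening: 0.022
grasp_force: 39.3
d [0.6, -0.5, -55.1] w [0.0, 0.1, -0.1]
d [52.8, -196.1, 14.4] w [0.0, 0.1, -3.8]
```

View pics/b2.png

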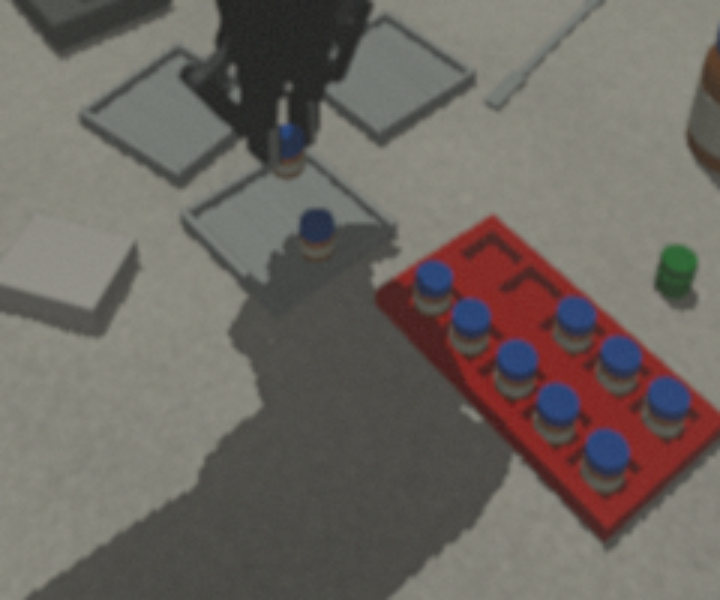

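Jar 1 stands in tray 3 (crop (317,235)), and jar 2 is held above it. Carrying on.

```bash
python3 -m jog '[{"rotation":[0,0,0],"translation":[0.6,-0.5,-28],"grip":18},{"rotation":[0,0,0],"translation":[0.6,-0.5,-48],"grip":18},{"rotation":[0,0,0],"translation":[0.6,-0.5,-55],"grip":18},{"rotation":[0,0,0],"translation":[0.6,-0.5,-55],"grip":18},{"rotation":[0,0,0],"translation":[0.6,-0.5,-55],"grip":38},{"rotation":[0,0,0],"translation":[0.6,-0.5,-55],"grip":38},{"rotation":[0,0,0],"translation":[0.6,-0.5,-55],"grip":38},{"rotation":[0,0,0],"translation":[0.6,-0.5,-25],"grip":38},{"rotation":[0,0,0],"translation":[0.6,-0.5,10],"grip":38},{"rotation":[0,0,-1],"translation":[11,-39,14],"grip":38},{"rotation":[0,0,-2],"translation":[21,-78,14],"grip":38},{"rotation":[0,0,-3],"translation":[32,-117,14],"grip":38},{"rotation":[0,0,-3.8],"translation":[42,-157,14],"grip":38},{"rotation":[0,0,-3.8],"translation":[52.8,-196,14],"grip":38},{"rotation":[0,0,-3.8],"translation":[52.8,-196,14],"grip":38},{"rotation":[0,0,-3.8],"translation":[52.8,-196,14],"grip":38}]'
python3 trk.py
python3 -m jog '[{"rotation":[0,0,0],"translation":[0,0,-35],"grip":38},{"rotation":[0,0,0],"translation":[0,0,-60],"grip":38},{"rotation":[0,0,0],"translation":[0,0,-69],"grip":38},{"rotation":[0,0,0],"translation":[0,0,-69],"grip":18},{"rotation":[0,0,0],"translation":[0,0,-69],"grip":18},{"rotation":[0,0,0],"translation":[0,0,-69],"grip":18},{"rotation":[0,0,0],"translation":[0,0,-69],"grip":18},{"rotation":[0,0,0],"translation":[0,0,-45],"grip":18},{"rotation":[0,0,0],"translation":[0,0,-15],"grip":18},{"rotation":[0,0,1],"translation":[-8,37,-15],"grip":18},{"rotation":[0,0,2],"translation":[-16,74,-15],"grip":18},{"rotation":[0,0,3],"translation":[-24,111,-15],"grip":18},{"rotation":[0,0,3.7],"translation":[-33,150,-15],"grip":18},{"rotation":[0,0,3.7],"translation":[-41,188,-15],"grip":18},{"rotation":[0,0,3.7],"translation":[-49,225,-15],"grip":18},{"rotation":[0,0,3.7],"translation":[-49,225,-15],"grip":18},{"rotation":[0,0,3.7],"translation":[-49,225,-15],"grip":18}]'
python3 -c "
from h import *
x,y=JAR['f3']
go((.4891,-.0387,.0205,84.1),(x,y,.09,80.4))"
```

```text
time: 17.0
ee_pos: [0.5376, -0.2651, 0.0883]
tcp_rot: [-180.0, -0.0, 80.2]
wrist_force: [-0.2, 1.1, 0.3]
opening: 0.0381
grasp_force: 0.0
(0.6488 -0.0120 -5.5 |9.4) (0.6465 -0.0133 -5.8 |5.4)
(0.5100 0.0744 4.3 |9.9) (0.5078 0.0730 4.5 |5.1)
(0.4870 -0.0678 -6.0 |10.3) (0.4850 -0.0689 -5.8 |6.1)
time: 18.8
ee_pos: [0.4891, -0.0389, 0.0745]
tcp_rot: [179.9, -0.0, 84.1]
wrist_force: [-0.1, 0.7, -0.0]
opening: 0.022
grasp_force: 39.3
d [-0.0, 0.2, -54.0] w [0.0, 0.1, -0.0]
d [43.0, -260.7, 15.5] w [0.0, 0.1, -3.7]
```

```bash
python3 -m jog '[{"rotation":[0,0,0],"translation":[0,0.2,-28],"grip":18},{"rotation":[0,0,0],"translation":[0,0.2,-48],"grip":18},{"rotation":[0,0,0],"translation":[0,0.2,-54],"grip":18},{"rotation":[0,0,0],"translation":[0,0.2,-54],"grip":18},{"rotation":[0,0,0],"translation":[0,0.2,-54],"grip":38},{"rotation":[0,0,0],"translation":[0,0.2,-54],"grip":38},{"rotation":[0,0,0],"translation":[0,0.2,-54],"grip":38},{"rotation":[0,0,0],"translation":[0,0.2,-25],"grip":38},{"rotation":[0,0,0],"translation":[0,0.2,10],"grip":38},{"rotation":[0,0,-1],"translation":[6,-37,15.5],"grip":38},{"rotation":[0,0,-2],"translation":[12,-74,15.5],"grip":38},{"rotation":[0,0,-3],"translation":[18,-111,15.5],"grip":38},{"rotation":[0,0,-3.8],"translation":[25,-150,15.5],"grip":38},{"rotation":[0,0,-3.8],"translation":[31,-188,15.5],"grip":38},{"rotation":[0,0,-3.8],"translation":[37,-225,15.5],"grip":38},{"rotation":[0,0,-3.8],"translation":[43,-260.7,15.5],"grip":38},{"rotation":[0,0,-3.8],"translation":[43,-260.7,15.5],"grip":38},{"rotation":[0,0,-3.8],"translation":[43,-260.7,15.5],"grip":38}]'
python3 trk.py
python3 -m jog '[{"rotation":[0,0,0],"translation":[0,0,-35],"grip":38},{"rotation":[0,0,0],"translation":[0,0,-60],"grip":38},{"rotation":[0,0,0],"translation":[0,0,-69],"grip":38},{"rotation":[0,0,0],"translation":[0,0,-69],"grip":18},{"rotation":[0,0,0],"translation":[0,0,-69],"grip":18},{"rotation":[0,0,0],"translation":[0,0,-69],"grip":18},{"rotation":[0,0,0],"translation":[0,0,-69],"grip":18},{"rotation":[0,0,0],"translation":[0,0,-45],"grip":18},{"rotation":[0,0,0],"translation":[0,0,-15],"grip":18},{"rotation":[0,0,2],"translation":[-2,38,-15],"grip":18},{"rotation":[0,0,4],"translation":[-4,76,-15],"grip":18},{"rotation":[0,0,6],"translation":[-7,114,-15],"grip":18},{"rotation":[0,0,8],"translation":[-9,152,-15],"grip":18},{"rotation":[0,0,10],"translation":[-11,190,-15],"grip":18},{"rotation":[0,0,12],"translation":[-14,228,-15],"grip":18},{"rotation":[0,0,14.1],"translation":[-16,266,-15],"grip":18},{"rotation":[0,0,14.1],"translation":[-18,304,-15],"grip":18},{"rotation":[0,0,14.1],"translation":[-20.7,343.4,-15],"grip":18},{"rotation":[0,0,14.1],"translation":[-20.7,343.4,-15],"grip":18},{"rotation":[0,0,14.1],"translation":[-20.7,343.4,-15],"grip":18}]'
python3 -c "
from h import *
x,y=JAR['f4']
go((.5114,.0438,.0205,94.5),(x,y,.09,80.4))
s=Cam('side'); cv2.imwrite('pics/b3.png',cv2.resize(s.p[160:380,200:464,::-1],(720,600)))"
```

```text
time: 20.6
ee_pos: [0.5316, -0.3007, 0.089]
tcp_rot: [-180.0, -0.0, 80.2]
wrist_force: [0.8, -0.2, 0.1]
opening: 0.0381
grasp_force: 0.0
(0.6490 -0.0122 -5.8 |9.9) (0.6464 -0.0131 -5.7 |5.1)
(0.5100 0.0743 4.7 |10.0) (0.5078 0.0731 4.9 |4.9)
(0.4871 -0.0679 -5.8 |10.4) (0.4849 -0.0689 -5.8 |6.5)
time: 22.7
ee_pos: [0.5113, 0.044, 0.0749]
tcp_rot: [179.9, -0.0, 94.4]
wrist_force: [0.0, -0.4, -0.0]
opening: 0.0219
grasp_force: 39.3
d [0.1, -0.2, -54.4] w [-0.0, 0.1, 0.1]
d [14.8, -379.2, 15.1] w [0.0, 0.1, -14.0]
```

View pics/b3.png

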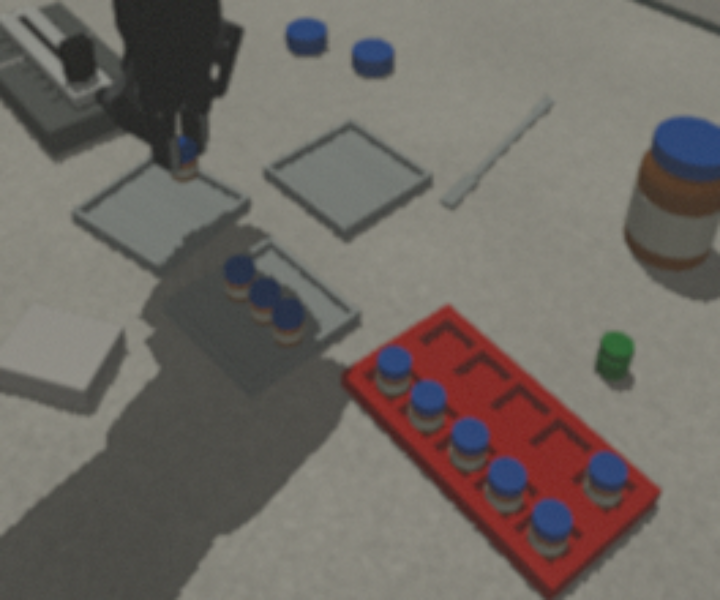

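Tray 3 now holds three jars side by side (crop (238,278), (264,298), (288,318)), and the fourth jar is over tray 2.

```bash
python3 -m jog '[{"rotation":[0,0,0],"translation":[0,0,-28],"grip":18},{"rotation":[0,0,0],"translation":[0,0,-48],"grip":18},{"rotation":[0,0,0],"translation":[0,0,-54.4],"grip":18},{"rotation":[0,0,0],"translation":[0,0,-54.4],"grip":18},{"rotation":[0,0,0],"translation":[0,0,-54.4],"grip":38},{"rotation":[0,0,0],"translation":[0,0,-54.4],"grip":38},{"rotation":[0,0,0],"translation":[0,0,-54.4],"grip":38},{"rotation":[0,0,0],"translation":[0,0,-25],"grip":38},{"rotation":[0,0,0],"translation":[0,0,10],"grip":38},{"rotation":[0,0,-2],"translation":[2,-40,15],"grip":38},{"rotation":[0,0,-4],"translation":[3,-80,15],"grip":38},{"rotation":[0,0,-6],"translation":[5,-120,15],"grip":38},{"rotation":[0,0,-8],"translation":[6,-160,15],"grip":38},{"rotation":[0,0,-10],"translation":[8,-200,15],"grip":38},{"rotation":[0,0,-12],"translation":[9,-240,15],"grip":38},{"rotation":[0,0,-14],"translation":[11,-280,15],"grip":38},{"rotation":[0,0,-14],"translation":[13,-320,15],"grip":38},{"rotation":[0,0,-14],"translation":[14.8,-360,15],"grip":38},{"rotation":[0,0,-14],"translation":[14.8,-379.2,15],"grip":38},{"rotation":[0,0,-14],"translation":[14.8,-379.2,15],"grip":38}]'
python3 trk.py
python3 -m jog '[{"rotation":[0,0,0],"translation":[0,0,-35],"grip":38},{"rotation":[0,0,0],"translation":[0,0,-60],"grip":38},{"rotation":[0,0,0],"translation":[0,0,-69],"grip":38},{"rotation":[0,0,0],"translation":[0,0,-69],"grip":18},{"rotation":[0,0,0],"translation":[0,0,-69],"grip":18},{"rotation":[0,0,0],"translation":[0,0,-69],"grip":18},{"rotation":[0,0,0],"translation":[0,0,-69],"grip":18},{"rotation":[0,0,0],"translation":[0,0,-45],"grip":18},{"rotation":[0,0,0],"translation":[0,0,-15],"grip":18},{"rotation":[0,0,2],"translation":[-2,40,-15],"grip":18},{"rotation":[0,0,4],"translation":[-4,80,-15],"grip":18},{"rotation":[0,0,6],"translation":[-5,120,-15],"grip":18},{"rotation":[0,0,8],"translation":[-7,160,-15],"grip":18},{"rotation":[0,0,10],"translation":[-9,200,-15],"grip":18},{"rotation":[0,0,12],"translation":[-10,240,-15],"grip":18},{"rotation":[0,0,14.1],"translation":[-12,280,-15],"grip":18},{"rotation":[0,0,14.1],"translation":[-14,320,-15],"grip":18},{"rotation":[0,0,14.1],"translation":[-16,360,-15],"grip":18},{"rotation":[0,0,14.1],"translation":[-17.1,395,-15],"grip":18},{"rotation":[0,0,14.1],"translation":[-17.1,408.8,-15],"grip":18}]'
python3 -c "
from h import *
x,y=JAR['n0']
go((.509,.0737,.0205,94.5),(x,y,.09,80.4))"
```

```text
time: 24.75
ee_pos: [0.5255, -0.338, 0.0888]
tcp_rot: [-180.0, -0.0, 80.2]
wrist_force: [-1.0, 1.5, -0.1]
opening: 0.0379
grasp_force: 0.0
(0.6488 -0.0121 -6.0 |10.0) (0.6463 -0.0134 -5.8 |5.0)
(0.5101 0.0744 4.6 |9.5) (0.5080 0.0732 4.8 |6.5)
(0.4870 -0.0679 -5.7 |9.8) (0.4848 -0.0690 -5.8 |6.4)
time: 26.85
ee_pos: [0.5088, 0.0755, 0.075]
tcp_rot: [179.9, -0.0, 94.6]
wrist_force: [0.1, -0.7, -0.1]
opening: 0.0221
grasp_force: 39.3
d [0.2, -1.8, -54.5] w [-0.0, 0.1, -0.1]
d [-9.9, -259.9, 15.0] w [-0.0, 0.1, -14.2]
```

```bash
python3 -m jog '[{"rotation":[0,0,0],"translation":[0,-0.7,-28],"grip":18},{"rotation":[0,0,0],"translation":[0,-0.7,-48],"grip":18},{"rotation":[0,0,0],"translation":[0,-0.7,-54.4],"grip":18},{"rotation":[0,0,0],"translation":[0,-0.7,-54.4],"grip":18},{"rotation":[0,0,0],"translation":[0,-0.7,-54.4],"grip":38},{"rotation":[0,0,0],"translation":[0,-0.7,-54.4],"grip":38},{"rotation":[0,0,0],"translation":[0,-0.7,-54.4],"grip":38},{"rotation":[0,0,0],"translation":[0,-0.7,-25],"grip":38},{"rotation":[0,0,0],"translation":[0,-0.7,10],"grip":38},{"rotation":[0,0,-2],"translation":[-2,-37,15],"grip":38},{"rotation":[0,0,-4],"translation":[-3,-74,15],"grip":38},{"rotation":[0,0,-6],"translation":[-4,-111,15],"grip":38},{"rotation":[0,0,-8],"translation":[-5,-148,15],"grip":38},{"rotation":[0,0,-10],"translation":[-7,-185,15],"grip":38},{"rotation":[0,0,-12],"translation":[-8,-222,15],"grip":38},{"rotation":[0,0,-14.2],"translation":[-9.9,-259,15],"grip":38},{"rotation":[0,0,-14.2],"translation":[-9.9,-259,15],"grip":38},{"rotation":[0,0,-14.2],"translation":[-9.9,-259,15],"grip":38}]'
python3 trk.py
python3 -m jog '[{"rotation":[0,0,0],"translation":[0,0,-35],"grip":38},{"rotation":[0,0,0],"translation":[0,0,-60],"grip":38},{"rotation":[0,0,0],"translation":[0,0,-69],"grip":38},{"rotation":[0,0,0],"translation":[0,0,-69],"grip":18},{"rotation":[0,0,0],"translation":[0,0,-69],"grip":18},{"rotation":[0,0,0],"translation":[0,0,-69],"grip":18},{"rotation":[0,0,0],"translation":[0,0,-69],"grip":18},{"rotation":[0,0,0],"translation":[0,0,-45],"grip":18},{"rotation":[0,0,0],"translation":[0,0,-15],"grip":18},{"rotation":[0,0,2],"translation":[1,36,-15],"grip":18},{"rotation":[0,0,4],"translation":[2,72,-15],"grip":18},{"rotation":[0,0,6],"translation":[3,108,-15],"grip":18},{"rotation":[0,0,8],"translation":[4,144,-15],"grip":18},{"rotation":[0,0,10],"translation":[5,180,-15],"grip":18},{"rotation":[0,0,12],"translation":[6,216,-15],"grip":18},{"rotation":[0,0,14.1],"translation":[7,252,-15],"grip":18},{"rotation":[0,0,14.1],"translation":[7.7,288,-15],"grip":18},{"rotation":[0,0,14.1],"translation":[7.7,288,-15],"grip":18},{"rotation":[0,0,14.1],"translation":[7.7,288,-15],"grip":18}]'
python3 -c "
from h import *
x,y=JAR['n1']
go((.5066,.1036,.0205,94.5),(x,y,.09,80.4))
s=Cam('side'); cv2.imwrite('pics/b4.png',cv2.resize(s.p[160:380,200:464,::-1],(720,600)))"
```

```text
time: 28.65
ee_pos: [0.4987, -0.1867, 0.0893]
tcp_rot: [180.0, -0.0, 80.1]
wrist_force: [1.1, 0.1, 0.5]
opening: 0.038
grasp_force: 0.0
(0.6487 -0.0121 -5.5 |10.0) (0.6460 -0.0130 -6.3 |4.6)
(0.5102 0.0745 4.6 |9.8) (0.5078 0.0730 4.6 |7.0)
(0.4870 -0.0680 -5.8 |9.8) (0.4849 -0.0691 -5.9 |6.8)
time: 30.65
ee_pos: [0.5067, 0.1025, 0.0747]
tcp_rot: [180.0, -0.0, 94.4]
wrist_force: [-1.4, -0.7, 0.2]
opening: 0.0223
grasp_force: 39.2
d [-0.1, 1.1, -54.2] w [-0.0, 0.0, 0.1]
d [-13.8, -322.4, 15.3] w [0.0, 0.0, -14.0]
```

View pics/b4.png

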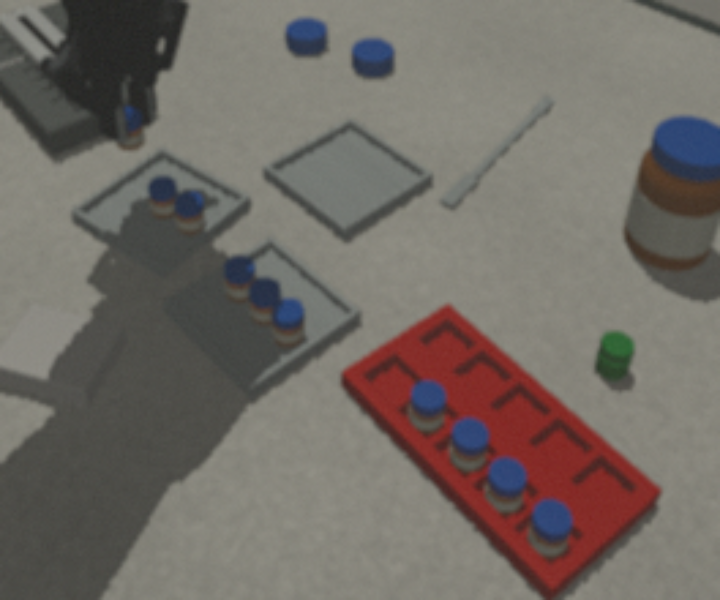

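Tray 2 holds two jars (crop (162,195), (190,210)), with the third above it and everything else untouched.

```bash
python3 -m jog '[{"rotation":[0,0,0],"translation":[0,0.8,-28],"grip":18},{"rotation":[0,0,0],"translation":[0,0.8,-48],"grip":18},{"rotation":[0,0,0],"translation":[0,0.8,-54.2],"grip":18},{"rotation":[0,0,0],"translation":[0,0.8,-54.2],"grip":18},{"rotation":[0,0,0],"translation":[0,0.8,-54.2],"grip":38},{"rotation":[0,0,0],"translation":[0,0.8,-54.2],"grip":38},{"rotation":[0,0,0],"translation":[0,0.8,-54.2],"grip":38},{"rotation":[0,0,0],"translation":[0,0.8,-25],"grip":38},{"rotation":[0,0,0],"translation":[0,0.8,10],"grip":38},{"rotation":[0,0,-2],"translation":[-2,-39,15],"grip":38},{"rotation":[0,0,-4],"translation":[-3,-79,15],"grip":38},{"rotation":[0,0,-6],"translation":[-5,-119,15],"grip":38},{"rotation":[0,0,-8],"translation":[-7,-160,15],"grip":38},{"rotation":[0,0,-10],"translation":[-9,-200,15],"grip":38},{"rotation":[0,0,-12],"translation":[-10,-240,15],"grip":38},{"rotation":[0,0,-14],"translation":[-12,-280,15],"grip":38},{"rotation":[0,0,-14],"translation":[-13.8,-322.4,15],"grip":38},{"rotation":[0,0,-14],"translation":[-13.8,-322.4,15],"grip":38},{"rotation":[0,0,-14],"translation":[-13.8,-322.4,15],"grip":38}]'
python3 trk.py
python3 -m jog '[{"rotation":[0,0,0],"translation":[0,0,-35],"grip":38},{"rotation":[0,0,0],"translation":[0,0,-60],"grip":38},{"rotation":[0,0,0],"translation":[0,0,-69],"grip":38},{"rotation":[0,0,0],"translation":[0,0,-69],"grip":18},{"rotation":[0,0,0],"translation":[0,0,-69],"grip":18},{"rotation":[0,0,0],"translation":[0,0,-69],"grip":18},{"rotation":[0,0,0],"translation":[0,0,-69],"grip":18},{"rotation":[0,0,0],"translation":[0,0,-45],"grip":18},{"rotation":[0,0,0],"translation":[0,0,-15],"grip":18},{"rotation":[0,0,1],"translation":[22,25,-15],"grip":18},{"rotation":[0,0,2],"translation":[44,51,-15],"grip":18},{"rotation":[0,0,3],"translation":[65,76,-15],"grip":18},{"rotation":[0,0,3.8],"translation":[87,102,-15],"grip":18},{"rotation":[0,0,3.8],"translation":[109,127,-15],"grip":18},{"rotation":[0,0,3.8],"translation":[130,152,-15],"grip":18},{"rotation":[0,0,3.8],"translation":[151.8,177.5,-15],"grip":18},{"rotation":[0,0,3.8],"translation":[151.8,177.5,-15],"grip":18},{"rotation":[0,0,3.8],"translation":[151.8,177.5,-15],"grip":18}]'
python3 -c "
from h import *
x,y=JAR['n2']
go((.6447,-.0425,.0205,84.2),(x,y,.09,80.4))"
```

```text
time: 32.6
ee_pos: [0.4926, -0.2213, 0.0893]
tcp_rot: [180.0, -0.0, 80.2]
wrist_force: [0.2, 0.2, 0.4]
opening: 0.0378
grasp_force: 0.0
(0.6487 -0.0120 -5.5 |10.1) (0.6464 -0.0132 -5.5 |4.9)
(0.5101 0.0743 4.7 |10.0) (0.5080 0.0730 4.5 |7.8)
(0.4871 -0.0679 -5.6 |9.6) (0.4848 -0.0689 -5.8 |6.6)
time: 34.5
ee_pos: [0.6448, -0.0425, 0.0743]
tcp_rot: [180.0, 0.0, 84.2]
wrist_force: [-0.1, -0.8, -0.6]
opening: 0.0222
grasp_force: 39.3
d [-0.1, 0.0, -53.8] w [0.0, 0.0, -0.0]
d [-157.9, -212.9, 15.7] w [0.0, 0.0, -3.8]
```

```bash
python3 -m jog '[{"rotation":[0,0,0],"translation":[0,0,-28],"grip":18},{"rotation":[0,0,0],"translation":[0,0,-48],"grip":18},{"rotation":[0,0,0],"translation":[0,0,-53.8],"grip":18},{"rotation":[0,0,0],"translation":[0,0,-53.8],"grip":18},{"rotation":[0,0,0],"translation":[0,0,-53.8],"grip":38},{"rotation":[0,0,0],"translation":[0,0,-53.8],"grip":38},{"rotation":[0,0,0],"translation":[0,0,-53.8],"grip":38},{"rotation":[0,0,0],"translation":[0,0,-25],"grip":38},{"rotation":[0,0,0],"translation":[0,0,10],"grip":38},{"rotation":[0,0,-1],"translation":[-22,-30,15.7],"grip":38},{"rotation":[0,0,-2],"translation":[-45,-61,15.7],"grip":38},{"rotation":[0,0,-3],"translation":[-67,-91,15.7],"grip":38},{"rotation":[0,0,-3.8],"translation":[-90,-122,15.7],"grip":38},{"rotation":[0,0,-3.8],"translation":[-113,-152,15.7],"grip":38},{"rotation":[0,0,-3.8],"translation":[-136,-183,15.7],"grip":38},{"rotation":[0,0,-3.8],"translation":[-157.9,-212.9,15.7],"grip":38},{"rotation":[0,0,-3.8],"translation":[-157.9,-212.9,15.7],"grip":38},{"rotation":[0,0,-3.8],"translation":[-157.9,-212.9,15.7],"grip":38}]'
python3 trk.py
python3 -m jog '[{"rotation":[0,0,0],"translation":[0,0,-35],"grip":38},{"rotation":[0,0,0],"translation":[0,0,-60],"grip":38},{"rotation":[0,0,0],"translation":[0,0,-69],"grip":38},{"rotation":[0,0,0],"translation":[0,0,-69],"grip":18},{"rotation":[0,0,0],"translation":[0,0,-69],"grip":18},{"rotation":[0,0,0],"translation":[0,0,-69],"grip":18},{"rotation":[0,0,0],"translation":[0,0,-69],"grip":18},{"rotation":[0,0,0],"translation":[0,0,-45],"grip":18},{"rotation":[0,0,0],"translation":[0,0,-15],"grip":18},{"rotation":[0,0,1],"translation":[20,30,-15],"grip":18},{"rotation":[0,0,2],"translation":[40,60,-15],"grip":18},{"rotation":[0,0,3],"translation":[60,91,-15],"grip":18},{"rotation":[0,0,3.8],"translation":[80,121,-15],"grip":18},{"rotation":[0,0,3.8],"translation":[100,152,-15],"grip":18},{"rotation":[0,0,3.8],"translation":[121,183,-15],"grip":18},{"rotation":[0,0,3.8],"translation":[141,213,-15],"grip":18},{"rotation":[0,0,3.8],"translation":[160.8,242.8,-15],"grip":18},{"rotation":[0,0,3.8],"translation":[160.8,242.8,-15],"grip":18},{"rotation":[0,0,3.8],"translation":[160.8,242.8,-15],"grip":18}]'
python3 -c "
from h import *
x,y=JAR['n3']
go((.6477,-.0127,.0205,84.2),(x,y,.09,80.4))
s=Cam('side'); cv2.imwrite('pics/b5.png',cv2.resize(s.p[160:380,200:464,::-1],(720,600)))"
```

```text
time: 36.3
ee_pos: [0.4866, -0.2565, 0.0905]
tcp_rot: [179.9, -0.0, 80.2]
wrist_force: [0.5, 1.0, -0.1]
opening: 0.0378
grasp_force: 0.0
(0.6489 -0.0123 -5.6 |10.1) (0.6465 -0.0133 -5.8 |6.2)
(0.5100 0.0744 4.5 |9.9) (0.5079 0.0729 4.5 |8.0)
(0.4869 -0.0679 -5.6 |10.1) (0.4848 -0.0689 -5.9 |6.4)
time: 38.3
ee_pos: [0.6478, -0.0125, 0.0751]
tcp_rot: [180.0, -0.0, 84.2]
wrist_force: [-1.0, 0.8, -0.2]
opening: 0.0219
grasp_force: 39.3
d [-0.1, -0.2, -54.6] w [-0.0, 0.0, -0.0]
d [-166.9, -278.5, 14.9] w [0.0, 0.0, -3.8]
```

View pics/b5.png

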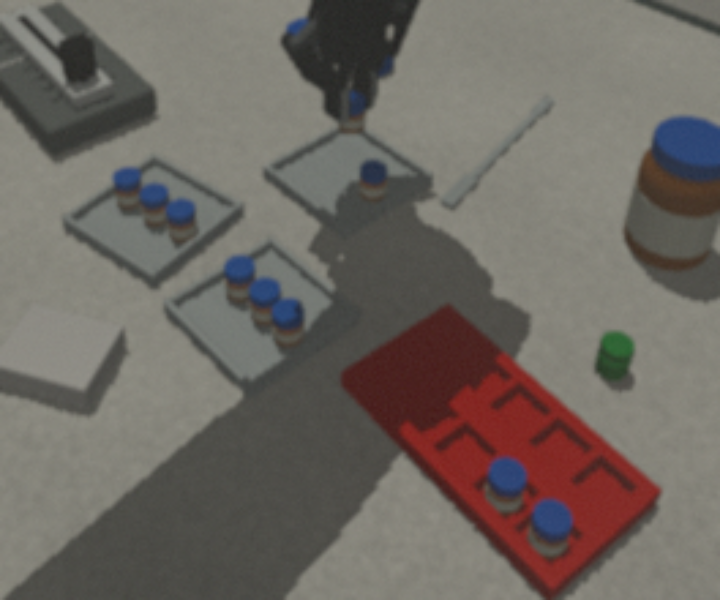

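Trays 2 and 3 have three jars each. Tray 2 has just been nudged a little but its jars are still in it, and tray 1 has one jar so far.

```bash
python3 -m jog '[{"rotation":[0,0,0],"translation":[0,0,-28],"grip":18},{"rotation":[0,0,0],"translation":[0,0,-48],"grip":18},{"rotation":[0,0,0],"translation":[0,0,-54.6],"grip":18},{"rotation":[0,0,0],"translation":[0,0,-54.6],"grip":18},{"rotation":[0,0,0],"translation":[0,0,-54.6],"grip":38},{"rotation":[0,0,0],"translation":[0,0,-54.6],"grip":38},{"rotation":[0,0,0],"translation":[0,0,-54.6],"grip":38},{"rotation":[0,0,0],"translation":[0,0,-25],"grip":38},{"rotation":[0,0,0],"translation":[0,0,10],"grip":38},{"rotation":[0,0,-1],"translation":[-21,-35,15],"grip":38},{"rotation":[0,0,-2],"translation":[-42,-70,15],"grip":38},{"rotation":[0,0,-3],"translation":[-63,-105,15],"grip":38},{"rotation":[0,0,-3.8],"translation":[-84,-140,15],"grip":38},{"rotation":[0,0,-3.8],"translation":[-105,-175,15],"grip":38},{"rotation":[0,0,-3.8],"translation":[-126,-210,15],"grip":38},{"rotation":[0,0,-3.8],"translation":[-147,-245,15],"grip":38},{"rotation":[0,0,-3.8],"translation":[-166.9,-278.5,15],"grip":38},{"rotation":[0,0,-3.8],"translation":[-166.9,-278.5,15],"grip":38},{"rotation":[0,0,-3.8],"translation":[-166.9,-278.5,15],"grip":38}]'
python3 trk.py
python3 -m jog '[{"rotation":[0,0,0],"translation":[0,0,-35],"grip":38},{"rotation":[0,0,0],"translation":[0,0,-60],"grip":38},{"rotation":[0,0,0],"translation":[0,0,-69],"grip":38},{"rotation":[0,0,0],"translation":[0,0,-69],"grip":18},{"rotation":[0,0,0],"translation":[0,0,-69],"grip":18},{"rotation":[0,0,0],"translation":[0,0,-69],"grip":18},{"rotation":[0,0,0],"translation":[0,0,-69],"grip":18},{"rotation":[0,0,0],"translation":[0,0,-45],"grip":18},{"rotation":[0,0,0],"translation":[0,0,-15],"grip":18},{"rotation":[0,0,1],"translation":[19,34,-15],"grip":18},{"rotation":[0,0,2],"translation":[38,68,-15],"grip":18},{"rotation":[0,0,3],"translation":[57,103,-15],"grip":18},{"rotation":[0,0,3.8],"translation":[76,137,-15],"grip":18},{"rotation":[0,0,3.8],"translation":[95,171,-15],"grip":18},{"rotation":[0,0,3.8],"translation":[114,205,-15],"grip":18},{"rotation":[0,0,3.8],"translation":[133,240,-15],"grip":18},{"rotation":[0,0,3.8],"translation":[152,274,-15],"grip":18},{"rotation":[0,0,3.8],"translation":[169.8,308.1,-15],"grip":18},{"rotation":[0,0,3.8],"translation":[169.8,308.1,-15],"grip":18},{"rotation":[0,0,3.8],"translation":[169.8,308.1,-15],"grip":18}]'
python3 -c "
from h import *
go((.6507,.0171,.0205,84.2),(.5465,.2302,.141,170.5))"
```

```text
time: 40.25
ee_pos: [0.4803, -0.2923, 0.0903]
tcp_rot: [180.0, -0.0, 80.2]
wrist_force: [-0.1, -0.5, 0.1]
opening: 0.0382
grasp_force: 0.0
(0.6488 -0.0120 -5.5 |10.5) (0.6466 -0.0134 -5.7 |7.3)
(0.4996 0.0724 4.7 |9.4) (0.4974 0.0711 4.5 |7.7)
(0.4871 -0.0680 -5.6 |9.8) (0.4850 -0.0690 -5.9 |6.7)
time: 42.35
ee_pos: [0.6506, 0.0173, 0.0751]
tcp_rot: [180.0, -0.0, 84.2]
wrist_force: [-0.7, -0.6, -0.7]
opening: 0.0221
grasp_force: 39.3
d [0.1, -0.2, -54.6] w [0.0, 0.0, -0.0]
d [-104.1, 212.9, 65.9] w [-0.0, 0.0, 86.3]
```

```bash
python3 -m jog '[{"rotation":[0,0,0],"translation":[0,0,-28],"grip":18},{"rotation":[0,0,0],"translation":[0,0,-48],"grip":18},{"rotation":[0,0,0],"translation":[0,0,-54.6],"grip":18},{"rotation":[0,0,0],"translation":[0,0,-54.6],"grip":18},{"rotation":[0,0,0],"translation":[0,0,-54.6],"grip":38},{"rotation":[0,0,0],"translation":[0,0,-54.6],"grip":38},{"rotation":[0,0,0],"translation":[0,0,-54.6],"grip":38},{"rotation":[0,0,0],"translation":[0,0,-25],"grip":38},{"rotation":[0,0,0],"translation":[0,0,15],"grip":38},{"rotation":[0,0,0],"translation":[0,0,60],"grip":38},{"rotation":[0,0,8.5],"translation":[-10,21,66],"grip":45},{"rotation":[0,0,17],"translation":[-20,42,66],"grip":45},{"rotation":[0,0,25.5],"translation":[-30,64,66],"grip":45},{"rotation":[0,0,34],"translation":[-40,85,66],"grip":45},{"rotation":[0,0,42.5],"translation":[-50,106,66],"grip":45},{"rotation":[0,0,51],"translation":[-60,128,66],"grip":45},{"rotation":[0,0,59.5],"translation":[-70,149,66],"grip":45},{"rotation":[0,0,68],"translation":[-80,170,66],"grip":45},{"rotation":[0,0,76.5],"translation":[-92,192,66],"grip":45},{"rotation":[0,0,85],"translation":[-104,213,66],"grip":45}]'
python3 trk.py
python3 -c "
from h import *
go((.5465,.2302,.1416,170.1),(.5465,.2302,.06,170.1))
t=Cam('top',True);s=Cam('side'); cv2.imwrite('pics/c1.png',np.hstack([cv2.resize(t.p[150:290,160:480,::-1],(800,350))]));cv2.imwrite('pics/c2.png',cv2.resize(s.p[130:380,180:460,::-1],(670,600)))"
```

```text
time: 44.35
ee_pos: [0.546, 0.2304, 0.1412]
tcp_rot: [180.0, 0.0, 169.5]
wrist_force: [-0.3, -0.3, 0.7]
opening: 0.0448
grasp_force: 0.0
(0.6487 -0.0122 -5.5 |10.7) (0.6465 -0.0132 -5.7 |7.8)
(0.4995 0.0725 4.8 |10.6) (0.4973 0.0712 4.8 |7.8)
(0.4872 -0.0678 -5.9 |9.7) (0.4848 -0.0689 -5.8 |6.6)
d [1.2, -1.3, 0.3] w [-0.1, 0.0, 0.6]
d [1.2, -1.3, -81.3] w [-0.1, 0.0, 0.6]
```

View pics/c2.png

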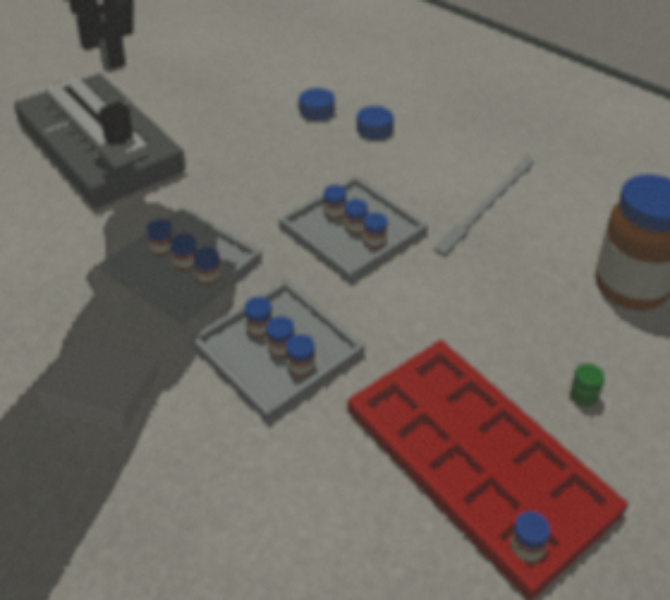

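All three trays hold three upright jars, one jar stays in the rack, and the grip is still at the zero end (crop (117,120)). Next I'll grip the slider and move it 80 mm to the mark.

```bash
python3 -m jog '[{"rotation":[0,0,0.5],"translation":[0.5,-0.5,-35],"grip":45},{"rotation":[0,0,0.5],"translation":[0.5,-0.5,-65],"grip":45},{"rotation":[0,0,0.5],"translation":[0.5,-0.5,-81],"grip":45},{"rotation":[0,0,0.5],"translation":[0.5,-0.5,-81],"grip":45},{"rotation":[0,0,0.5],"translation":[0.5,-0.5,-81],"grip":15},{"rotation":[0,0,0.5],"translation":[0.5,-0.5,-81],"grip":15},{"rotation":[0,0,0.5],"translation":[0.5,-0.5,-81],"grip":15},{"rotation":[0,0,0.5],"translation":[0.5,-0.5,-81],"grip":15}]' 30; python3 -c "
from h import *
go((.5597,.3091,.06,170.1))"
```

```text
time: 45.35
ee_pos: [0.548, 0.23, 0.0617]
tcp_rot: [179.8, 0.1, 169.6]
wrist_force: [0.4, 5.3, -2.4]
opening: 0.0196
grasp_force: 32.9
d [11.7, 79.1, -1.7] w [-0.2, 0.2, 0.5]
```

```bash
python3 -m jog '[{"rotation":[0,0,0],"translation":[3,20,0],"grip":15},{"rotation":[0,0,0],"translation":[6.5,40,0],"grip":15},{"rotation":[0,0,0],"translation":[10,60,0],"grip":15},{"rotation":[0,0,0],"translation":[12,73,0],"grip":15},{"rotation":[0,0,0],"translation":[13,79,0],"grip":15},{"rotation":[0,0,0],"translation":[13,79,0],"grip":15},{"rotation":[0,0,0],"translation":[13,79,0],"grip":15},{"rotation":[0,0,0],"translation":[13,79,0],"grip":15}]'; python3 -m jog '[{"rotation":[0,0,0],"translation":[0,0,0],"grip":45},{"rotation":[0,0,0],"translation":[0,0,0],"grip":45},{"rotation":[0,0,0],"translation":[0,0,0],"grip":45},{"rotation":[0,0,0],"translation":[0,0,40],"grip":45},{"rotation":[0,0,0],"translation":[0,0,90],"grip":45},{"rotation":[0,0,0],"translation":[-30,0,140],"grip":45},{"rotation":[0,0,0],"translation":[-70,0,160],"grip":45},{"rotation":[0,0,0],"translation":[-110,0,160],"grip":45},{"rotation":[0,0,0],"translation":[-150,0,160],"grip":45},{"rotation":[0,0,0],"translation":[-150,0,160],"grip":45},{"rotation":[0,0,0],"translation":[-150,0,160],"grip":45}]'
python3 - <<'E'
import runpy
from h import *
runpy.run_path("trk.py")
for n,o in(("top",(.5604,.2908)),("side",(.5566,.2872))):
    c=Cam(n); C=c.cloud(); P=C[(np.hypot(C[...,0]-.56,C[...,1]-.28)<.13)&(C[...,2]>.078)&(C[...,2]<.095)]
    u,v=rect_in(np.median(P,0)[None],*o,np.radians(-9.55)); print(n,len(P),"heat",v+.06)
    if n=="top": cv2.imwrite('pics/d1.png',cv2.resize(c.p[130:290,160:480,::-1],(800,400)))
    else: cv2.imwrite('pics/d2.png',cv2.resize(c.p[130:380,140:460,::-1],(760,594)))
E
```

```text
time: 46.15
ee_pos: [0.5613, 0.3094, 0.0617]
tcp_rot: [179.8, 0.2, 169.6]
wrist_force: [4.3, 1.0, 4.7]
opening: 0.0192
grasp_force: 33.7
time: 47.25
ee_pos: [0.4094, 0.3082, 0.2204]
tcp_rot: [179.9, 0.0, 169.7]
wrist_force: [-0.3, 0.1, 0.5]
opening: 0.0453
grasp_force: 0.0
(0.6489 -0.0123 -5.4 |10.1) (0.6465 -0.0132 -5.7 |8.0)
(0.4996 0.0725 4.7 |10.0) (0.4973 0.0710 4.7 |7.9)
(0.4870 -0.0680 -5.5 |10.3) (0.4849 -0.0688 -6.0 |6.8)
top 88 heat [0.07805381]
side 57 heat [0.07632575]
```

View pics/d1.png

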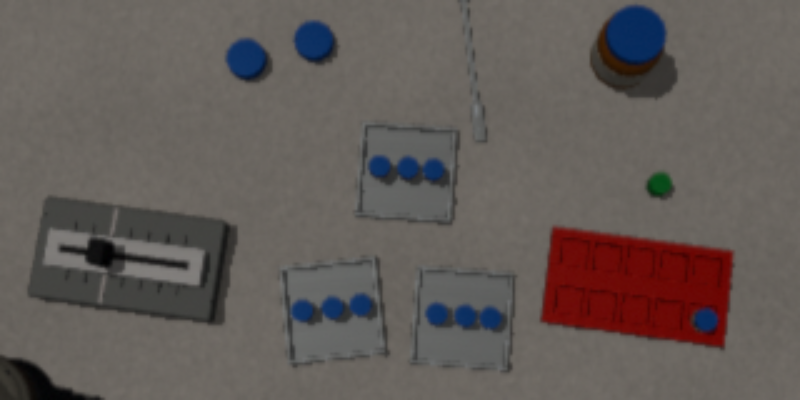

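View pics/d2.png

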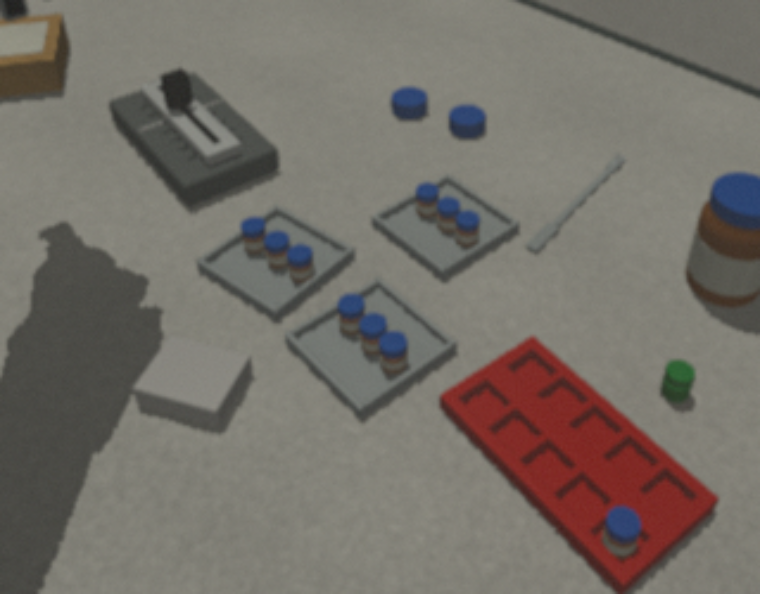

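Both views show three jars in each tray and one in the rack. The grip is at the heavy mark: 80 mm from the stop by the arm, 76 to 78 mm by camera, both within tolerance. The arm is clear, so I'm handing in.

```bash
python3 -c "
from workcell import bot
print(bot.job_done())"
```

```text
the job is handed in; nothing more can be done
None
```

I handed the job in with the heater slid to zero, three jars placed in each of the three trays, one jar left in the rack, and the heat slider back at the heavy mark; no verdict came back.

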